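# Square a slide carrier in its alignment fixture and bolt it

## Robot

A 6-joint arm with a two-finger parallel gripper is mounted at the origin on a cart in front of the work surface, level with it; the furniture and walls round the work are solid. World frame = base frame: x ahead of the robot, y to its left, z up, the work surface at z = 0. Lengths are in m, angles in rad, forces in N, time in s.
With the tool pointing down it reaches from about 0.375 to 0.75 m from the base axis. Payload 9 kg.
Tool frame: the origin (TCP) lies at the very end of the fingers, on their centre line; the grasp point (between the pads) lies 19 mm behind it; z points along the fingers, y is the direction in which the jaws open and shut (so a half turn about z gives the same grasp; the last joint's range is limited). The gripper opens to 85 mm and grips with 20 to 120 N. Pads are 22 mm wide; open, the fingers measure 114 mm over their backs; the gripper's body (76 mm by 85 mm) begins 54 mm behind the grasp point. The pads swing forward as they close: fully open they stand 13 mm farther back than shut.
Start: joints at [-1.366, 0.104, 0.097, 1.564, 0, 1.353], TCP at [0.246, -0.547, 0.231] pointing down, gripper open.
Joint ranges: [-2.99, 2.99], [-0.84, 1.86], [-1.1, 1.16], [-1.84, 2.11], [-1.51, 1.56], [-3.14, 3.14]. Speed limits (rad/s): [2.22, 2.22, 2.57, 3.14, 3.14, 3.14].

## Interface

Orientations are given as a unit quaternion [w, x, y, z].
In Python, from plant import env gives the robot as it stands. The module is installed in compiled form; this text tells all that it offers.
- The arm moves only by the shell command python3 -m crank 'ROWS' [FORCE]. ROWS is JSON, a list that holds one entry, the list of rows, each a list of 7 numbers: the shift along the tool's x, y, z in units of 25 mm (1.0 is 25 mm), then the turn, a rotation vector about the tool's x, y, z in rad, then the closure, from -1 (fully open) to 1 (shut). A call has 1 to 12 rows; each row is the pose to reach, as a shift and turn from the pose measured when the call began, along the tool's axes at that moment; what a row does not reach only later rows make up. A row lasts 1/12 s, in which the tool goes at most 41.7 mm and 7.16 degrees, less where a joint would pass 70% of its speed; a pose out of reach is approached as far as the arm can. A call with a gripper value outside its range is refused whole. The fingers move at their own pace and stop on an object; FORCE is the grip in N (left out, the last holds). Time passes only in rows, so rows that repeat a pose let the fingers close. It gives the time, the measured TCP pose, the force and the opening at its end, in the units of the state.
- env.sense(): the state, without advancing time (a new reading comes with each control period).
- env.camera(name): name is "side" or "top"; returns a dict with "frame" (400x640x3 uint8, blue, green, red), "z_map" (400x640 float32, m along the optical axis (not along the pixel's ray), 0 where there is no reading), "fx", "fy", "cx", "cy" (pixels), "k1" (the pictures are not rectified: a ray, as slopes to the right and down, at radius r is drawn at 1 + k1 r^2 times it, then the intrinsics apply), "T" (4x4, takes a point from camera to world coordinates). Camera axes: x right, y down, z forward; pixel columns grow to the right and rows downward; lengths in m; the calibration is good to about 2 mm. A picture is of the moment at which its call begins.
- env.hand_in(): hands the job in, once; it reports no verdict.
The state is a dict: "t": time; "joint_positions": joint angles; "joint_velocities": joint speeds; "joint_efforts": joint torques, N m; "tool_pos": TCP position; "orientation": TCP orientation; "force": force on the tool from outside, world axes, zero at the start; "torque": the same for the moment, N m; "width": finger opening in m.
Only numpy, scipy, OpenCV 4.12 (cv2) and the standard library are available. Lean on these libraries where they do the work, as an engineer would, in place of code of your own. Each camera call takes 0.05 s, during which the arm holds its last target.

## Task

The blue slide carrier lies askew in the aluminium fixture, with the notch in one corner on the steel peg. Without lifting it, push its opposite corner so that it turns about the peg until its back edge bears on the rubber-tipped stop screw, wherever that happens to be set, and press it there for a moment: firmly, over 5 N, but gently, as it carries glass (never 15 N). Then slide the red-knobbed bolt all the way into the notch in the carrier's side, and leave the other things on the bench where they are.

Things in the scene. Friction and masses are not known exactly. Their poses are not given: they have to be found in the camera images.
- fixture: Aluminium base plate fixed on the bench, 170 (x) x 240 (y) x 15 mm; origin at the centre of its underside. x points from its open front side to the side with the stop, y from the bolt end to the peg end, z up. Turned up to 16 degrees either way. Two low dark cheeks (top 25 mm) guide the bolt.
- peg: Fixed upright steel peg, 10 mm diameter, on the fixture at x = +35, y = +95 mm; it stands 28 mm up from the base plate's top. Origin: centre of its foot, 15 mm above the bench.
- stop: Dark steel bracket, 18 x 34 x 20 mm, on the fixture at x = +71, y = -5 mm; origin: centre of its foot, 15 mm above the bench. It carries the stop screw, whose 10 mm rubber tip points to fixture -x, 6.5 mm above the base plate. The screw is set anew each time and not measured: the tip's face is at fixture x = +46 to +56 mm, to be found by feel. The tip yields 1 mm per 20 N.
- plate: The carrier: loose blue plate, 12 mm thick, 0.3 to 0.5 kg, with three glass slides in its top, flat on the fixture (top 27 mm above the bench). Origin: underside, at the peg's axis when the notch is fully on the peg. It spans x -68..+16, y -118..+12 mm. Peg notch: slot 12.5 mm wide, open to +y, bottom at y = -5. Back edge: x = +16. Square: axes parallel to the fixture's.
- bolt_knob (a point): Middle of the bolt's upright red knob (16 mm diameter, 30 mm high, from 31 to 61 mm above the bench; this point at 46 mm). It stands 44 mm behind (fixture -y of) the bolt's rounded tip and moves with the bolt along fixture +y.
- bolt (a joint): Travel of the bolt toward fixture +y, in m: 0 withdrawn, 0.026 fully in (hard end), its tip then 12 mm deep in the carrier's notch. The steel bolt is 10 mm wide with a round nose, lies 16 to 24 mm above the bench and slides with about 2 N of friction; starts between 0 and 0.006.
- tape_roll: Bystander, to be left alone: roll of cream paper tape lying flat, 62 mm across, 19 mm high; origin at the centre of its underside.
- timer: Bystander, to be left alone: white bench timer, 56x64x19 mm; origin at the centre of its underside.
- tube_rack: Bystander, to be left alone: blue tube rack, 66x150x36 mm; origin at the centre of its underside.
- slide_carton: Bystander, to be left alone: small white and blue carton, 31x81x28 mm; origin at the centre of its underside.
- petri_1: Bystander, to be left alone: closed clear petri dish, 60 mm across, 16 mm high; origin at the centre of its underside.
- canister: Bystander, to be left alone: white screw-capped jar, 31 mm across, 40 mm high; origin at the centre of its underside.
- marker_blue: Bystander, to be left alone: blue marker pen, 132 mm long; origin at the centre of its underside.
- push_corner (a point): The carrier's corner to push, opposite the peg notch: at carrier x = -68 (front edge), y = -118 mm, 6 mm above its underside. Against the stop the carrier is within 0.07 rad of square; it starts 0.25 to 0.45 rad clockwise of square, seen from above. It slides easily on metal (friction about 0.2), but fingers may stick to its edge: push along the arc about the peg, not into the peg.
- bolt_notch (a point): Mouth of the carrier's notch for the bolt, at carrier x = -26, y = -118 mm: 26 mm wide (so that it takes the bolt at every setting of the stop), 14 mm deep toward carrier +y, through the whole thickness.

How it is judged:
By the outcome, as a careful person would: the job done as asked, in the order asked, and still so for the second after the job is handed in, with the robot touching nothing.
It also fails if it takes over 64 s, if anything falls off the work surface, if the arm or the gripper's body presses on something with over 40 N, if the wrist force passes 120 N, or if a joint passes its speed limit or range.

## Working session

There is one attempt and no reset: what is moved stays moved. The work goes in short steps, Python scripts to look and compute and a shell command to move; the robot and the scene stay as the last step left them, time stands still between calls to the robot, and variables do not carry over. Pictures are saved under pics/ and viewed, and the job is handed in when it is done.

```bash
mkdir -p pics
cat > h.py <<'E'
import numpy as np, cv2
from plant import env
def snap(n,f):
    c=env.camera(n); cv2.imwrite(f'pics/{f}.png',c['frame']); np.savez(f'pics/{f}.npz',**{k:np.array(v) for k,v in c.items()}); return c
def ray(c,u,v):
    K=np.array([[c['fx'],0,c['cx']],[0,c['fy'],c['cy']],[0,0,1.]],float)
    p=cv2.undistortPoints(np.array([[[u,v]]],float),K,np.array([float(c['k1']),0,0,0]))[0,0]
    T=np.array(c['T']); return T[:3,3],T[:3,:3]@np.array([p[0],p[1],1])
def onz(c,u,v,z):
    o,d=ray(c,u,v); return o+d*(z-o[2])/d[2]
E
python3 - <<'E'
from h import *
s=env.sense(); print({k:np.round(v,3) for k,v in s.items()})
for n in('side','top'):
    c=snap(n,n+'0'); print(n,c['fx'],c['cx'],c['cy'],c['k1'],np.round(c['T'],3).tolist())
E
```

```text
{'t': np.float64(0.0), 'joint_positions': array([-1.366,  0.105,  0.096,  1.564, -0.   ,  1.353]), 'joint_velocities': array([ 0.001,  0.002,  0.   ,  0.001, -0.   , -0.   ]), 'joint_efforts': array([ 0.0000e+00, -5.5695e+01,  5.0364e+01,  1.8000e-02, -0.0000e+00,
       -0.0000e+00]), 'tool_pos': array([ 0.246, -0.547,  0.231]), 'orientation': array([-0.001,  0.978,  0.21 , -0.   ]), 'force': array([-0.003, -1.517,  0.286]), 'torque': array([0.009, 0.043, 0.041]), 'width': np.float64(0.085)}
side 494.04439124235546 321.93615797354084 199.2979060763386 -0.1438160020491758 [[0.374, -0.75, 0.545, -0.64], [-0.927, -0.3, 0.223, -0.519], [-0.004, -0.589, -0.808, 1.759], [0.0, 0.0, 0.0, 1.0]]
top 408.56686669323574 324.57807055933824 198.77628689116082 -0.07072916359546708 [[-0.015, -0.995, 0.096, 0.377], [-1.0, 0.014, -0.01, -0.033], [0.009, -0.096, -0.995, 1.416], [0.0, 0.0, 0.0, 1.0]]
```

View pics/top0.png

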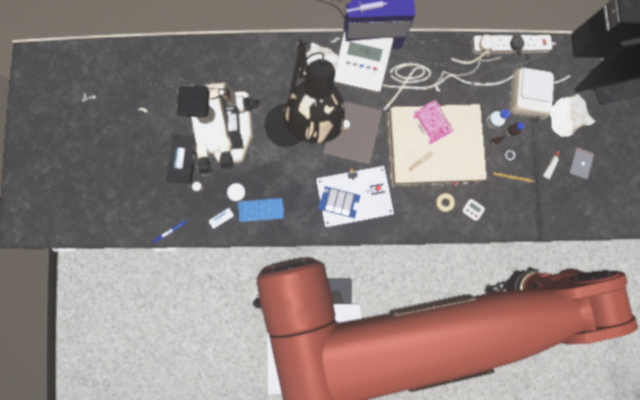

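View pics/side0.png

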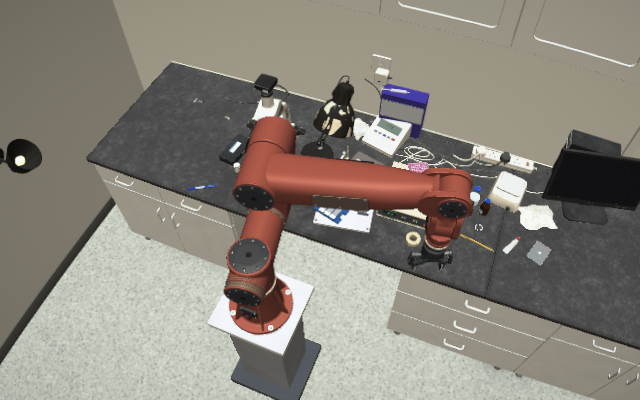

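Run:
```python
from h import *
c=dict(np.load('pics/top0.npz'))
im=c['frame'][155:240,300:410]; cv2.imwrite('pics/top0z.png',cv2.resize(im,None,fx=7,fy=7,interpolation=cv2.INTER_CUBIC))
c=dict(np.load('pics/side0.npz'))
im=c['frame'][180:240,300:400]; cv2.imwrite('pics/side0z.png',cv2.resize(im,None,fx=8,fy=8,interpolation=cv2.INTER_CUBIC))
```

```text
(no output)
```

View pics/top0z.png

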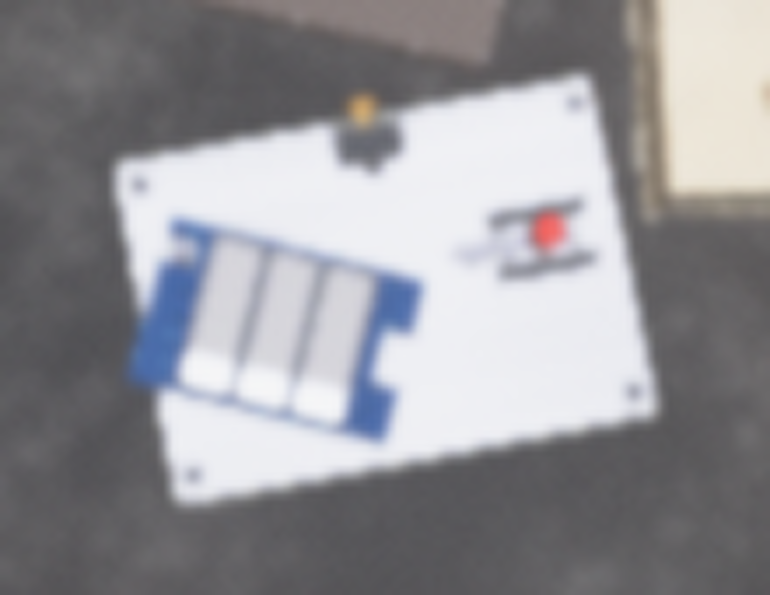

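View pics/side0z.png

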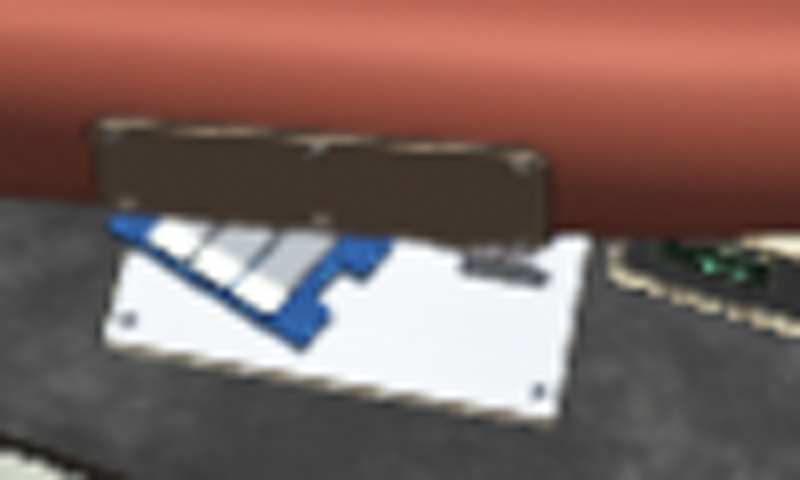

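```bash
cat > meas.py <<'E'
from h import *
def zoom2uv(x,y): return (x+.5)/7-.5+300,(y+.5)/7-.5+155
c=dict(np.load('pics/top0.npz'))
for nm,pts,z in [('fix',[(115,158),(590,74),(658,415),(178,504)],.015),('holes',[(140,185),(575,103),(633,392),(193,475)],.015),('plate',[(172,218),(422,285),(385,441),(130,382)],.027),('knob',[(549,230)],.061),('bracket',[(337,160),(402,135),(375,170)],.035)]:
    print(nm,[np.round(onz(c,*zoom2uv(*p),z)[:2]*1000,1).tolist() for p in pts])
# automatic fixture rect: bright low-saturation + everything inside, via hull
im=c['frame'][155:240,300:410]; hsv=cv2.cvtColor(cv2.resize(im,None,fx=7,fy=7,interpolation=cv2.INTER_CUBIC),cv2.COLOR_BGR2HSV)
m=((hsv[...,2]>150)&(hsv[...,1]<30)).astype(np.uint8); m[:,625:]*=0 if False else 1
n,l,st,ce=cv2.connectedComponentsWithStats(m); i=1+np.argmax(st[1:,4]); 
P=np.argwhere(l==i)[::3,::-1]; W=np.array([onz(c,*zoom2uv(*p),.015)[:2]*1000 for p in P],np.float32)
r=cv2.minAreaRect(W); print(r); print(cv2.boxPoints(r).round(1).tolist())
b=((hsv[...,0]>100)&(hsv[...,0]<125)&(hsv[...,1]>120)).astype(np.uint8)
n,l,st,ce=cv2.connectedComponentsWithStats(b);print(st[:,4])
W=np.array([onz(c,*zoom2uv(*p),.027)[:2]*1000 for p in np.argwhere(b)[:,::-1]],np.float32)
r=cv2.minAreaRect(W); print(r); print(cv2.boxPoints(r).round(1).tolist())
rd=((hsv[...,0]<10)|(hsv[...,0]>170))&(hsv[...,1]>120)
k=np.argwhere(rd)[:,::-1].mean(0); print('knob',k,(onz(c,*zoom2uv(*k),.055)*1000).round(1))
E
python3 meas.py
```

```text
fix [[587.7, -19.4], [626.8, -256.3], [456.5, -284.9], [416.4, -48.0]]
holes [[574.0, -31.6], [612.3, -248.3], [468.0, -272.9], [430.4, -55.5]]
plate [[555.8, -47.0], [521.2, -168.8], [445.1, -149.0], [475.7, -25.4]]
knob [[543.2, -227.0]]
bracket [[582.2, -127.9], [594.2, -159.9], [577.1, -146.3]]
((520.913330078125, -151.5756378173828), (176.0162811279297, 245.4352569580078), 9.94783878326416)
[[413.0, -45.900001525878906], [455.3999938964844, -287.70001220703125], [628.7999877929688, -257.20001220703125], [586.4000244140625, -15.5]]
[452804   3510    918    918]
((498.8111267089844, -95.25199127197266), (124.30265045166016, 72.17645263671875), 76.67234802246094)
[[449.3999938964844, -147.39999389648438], [519.5999755859375, -164.0], [548.2999877929688, -43.099998474121094], [478.0, -26.5]]
knob [547.03233256 228.84757506] [ 544.6 -226.9   55. ]
```

```bash
cat > g.py <<'E'
from h import *
from scipy.spatial.transform import Rotation as R
FY=np.radians(9.5); FO=np.array([521.5,-152.]); r2=lambda a:np.array([[np.cos(a),-np.sin(a)],[np.sin(a),np.cos(a)]])
PEG=FO+r2(FY)@[35,95]
def fix(x,y): return FO+r2(FY)@[x,y]
def carr(x,y,a): return PEG+r2(a)@[x,y]      # a = world yaw of carrier, rad
def pose():
    s=env.sense(); q=s['orientation']; Rm=R.from_quat([q[1],q[2],q[3],q[0]]).as_matrix(); return s,np.array(s['tool_pos'])*1000,Rm
def row(xy,z,yaw=None,clos=1):
    s,p,Rm=pose(); t=np.array([xy[0],xy[1],z])
    d=Rm.T@(t-p)/25
    if yaw is None: rv=np.zeros(3)
    else:
        Rt=np.column_stack([[np.cos(yaw),np.sin(yaw),0],[np.sin(yaw),-np.cos(yaw),0],[0,0,-1]])
        rv=R.from_matrix(Rm.T@Rt).as_rotvec()
    return np.round(np.r_[d,rv,clos],3).tolist()
def st():
    s,p,Rm=pose(); print('t',round(float(s['t']),2),'p',p.round(1),'yaw',round(float(np.degrees(np.arctan2(Rm[1,0],Rm[0,0]))),1),'F',np.round(s['force'],2),'w',round(float(s['width']),3),'q',np.round(s['joint_positions'],2))
    f=r2(-FY)@(p[:2]-FO); print('fix',f.round(1),'Ffix',(r2(-FY)@np.array(s['force'][:2])).round(2))
E
python3 -c "
from g import *
st(); a=np.radians(-14.8)
print(PEG,carr(-94,-108,a)); print(row(carr(-94,-108,a),231,a)); print(row(carr(-94,-108,a),90,a))"
```

```text
t 0.1 p [ 246.1 -546.8  230.6] yaw 24.2 F [-0.51  0.1  -1.02] w 0.086 q [-1.37  0.1   0.1   1.56 -0.    1.35]
fix [-336.8 -344. ] Ffix [-0.48  0.18]
[540.3404735  -52.52620165] [ 421.87093311 -132.93122637]
[13.204, -12.214, 0.002, -0.001, 0.0, 0.681, 1.0]
[13.203, -12.207, 5.642, -0.001, 0.0, 0.681, 1.0]
```

```bash
python3 -m crank '[[[1.1,-1.02,0,0,0,0.06,1],[2.2,-2.04,0,0,0,0.12,1],[3.4,-3.1,0,0,0,0.18,1],[4.6,-4.2,0,0,0,0.25,1],[5.7,-5.3,0,0,0,0.31,1],[6.9,-6.4,0,0,0,0.37,1],[8.1,-7.5,0,0,0,0.43,1],[9.3,-8.6,0,0,0,0.5,1],[10.5,-9.7,0,0,0,0.56,1],[11.7,-10.8,0,0,0,0.62,1],[12.6,-11.6,0.5,0,0,0.65,1],[13.2,-12.21,1.5,0,0,0.68,1]]]'
python3 -c "
from g import *
st(); a=np.radians(-14.8)
print(row(carr(-94,-108,a),60,a)); print(row(carr(-94,-108,a),19.5,a))"
```

```text
t: 1.1
tool_pos: [0.4237, -0.1312, 0.1956]
orientation: [0.0, 0.992, -0.128, 0.002]
force: [0.1, -0.6, 0.2]
width: 0.0001
t 1.1 p [ 423.7 -131.2  195.6] yaw -14.7 F [ 0.11 -0.61  0.17] w 0.0 q [-0.6  -0.39 -0.42  1.54  0.    2.8 ]
fix [-93.   36.6] Ffix [ 0.01 -0.62]
[-0.077, 0.084, 5.425, 0.0, -0.004, 0.001, 1.0]
[-0.083, 0.084, 7.045, 0.0, -0.004, 0.001, 1.0]
```

```bash
python3 -m crank '[[[-0.08,0.08,1.5,0,0,0,1],[-0.08,0.08,3,0,0,0,1],[-0.08,0.08,4.5,0,0,0,1],[-0.08,0.08,5.6,0,-0.004,0,1],[-0.08,0.08,6.5,0,-0.004,0,1],[-0.08,0.08,7.04,0,-0.004,0,1],[-0.08,0.08,7.04,0,-0.004,0,1]]]'
python3 -c "
from g import *
st(); c=snap('top','top1'); snap('side','side1')
cv2.imwrite('pics/top1z.png',cv2.resize(c['frame'][155:240,300:410],None,fx=7,fy=7,interpolation=cv2.INTER_CUBIC))"
```

```text
t: 1.68
tool_pos: [0.4197, -0.1313, 0.0161]
orientation: [-0.001, 0.992, -0.128, -0.003]
force: [-0.3, 1.5, -0.1]
width: 0.0002
t 1.68 p [ 419.7 -131.3   16.1] yaw -14.7 F [-0.34  1.46 -0.07] w 0.0 q [-0.6  -0.32 -0.69  1.2  -0.    2.8 ]
fix [-97.   37.2] Ffix [-0.09  1.5 ]
```

View pics/top1z.png

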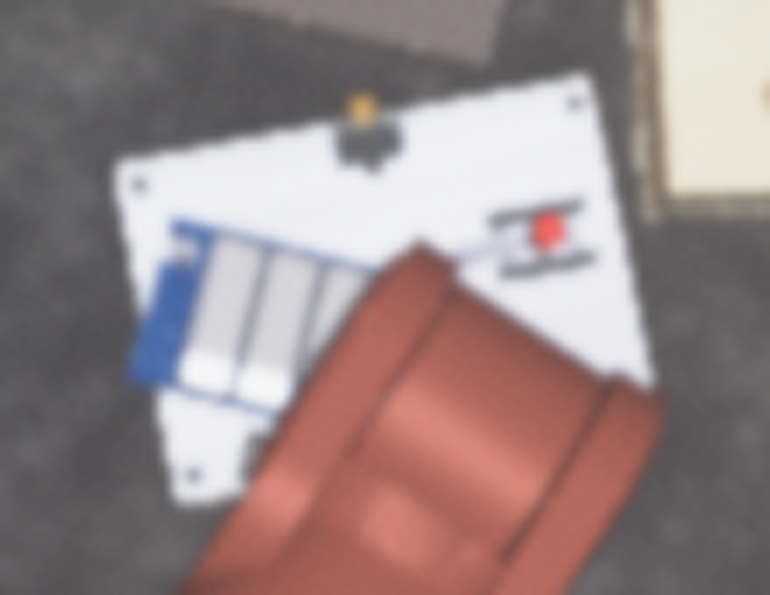

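View pics/side1.png

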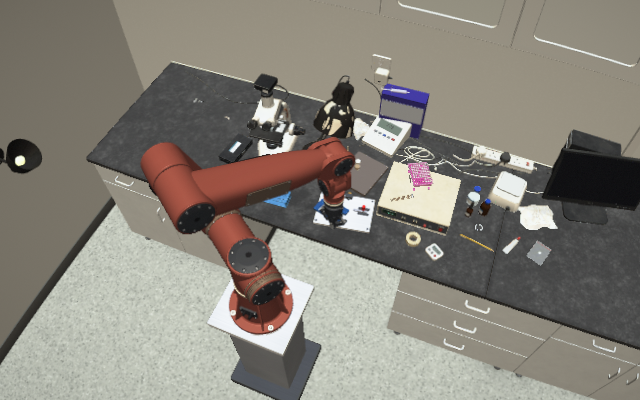

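```bash
python3 -m crank '[[[0,0,-0.15,0,0.004,0,1],[0,0,-0.15,0,0.004,0,1],[0,0,-0.15,0,0.004,0,1]]]'
python3 -c "
from g import *
st(); a=np.radians(-14.8)
for x in (-88,-83,-80,-78): print(row(carr(x,-108,a),20,a))"
```

```text
t: 2.03
tool_pos: [0.4226, -0.1333, 0.0249]
orientation: [0.001, 0.992, -0.128, 0.003]
force: [-0.3, 0.0, -0.7]
width: 0.0002
t 2.03 p [ 422.6 -133.3   24.9] yaw -14.7 F [-0.35  0.03 -0.67] w 0.0 q [-0.6  -0.34 -0.69  1.21  0.    2.8 ]
fix [-94.5  34.8] Ffix [-0.34  0.09]
[0.208, -0.007, 0.199, 0.001, -0.006, 0.001, 1.0]
[0.408, -0.007, 0.2, 0.001, -0.006, 0.001, 1.0]
[0.528, -0.007, 0.201, 0.001, -0.006, 0.001, 1.0]
[0.608, -0.006, 0.201, 0.001, -0.006, 0.001, 1.0]
```

```bash
python3 -m crank '[[[0,0,0.1,0,-0.003,0,1],[0,0,0.15,0,-0.003,0,1],[0,0,0.15,0,-0.003,0,1],[0,0,0.15,0,-0.003,0,1]]]'
python3 -c "
from g import *
st()
c=env.camera('top');st();c=env.camera('top');st()"
```

```text
t: 2.37
tool_pos: [0.4225, -0.1333, 0.0211]
orientation: [0.0, 0.992, -0.128, 0.001]
force: [-0.1, 0.0, -0.4]
width: 0.0002
t 2.37 p [ 422.5 -133.3   21.1] yaw -14.7 F [-0.1   0.04 -0.39] w 0.0 q [-0.6  -0.33 -0.69  1.21  0.    2.8 ]
fix [-94.5  34.8] Ffix [-0.09  0.06]
t 2.42 p [ 422.5 -133.3   21.1] yaw -14.7 F [-0.2  -0.87  0.32] w 0.0 q [-0.6  -0.33 -0.69  1.21  0.    2.8 ]
fix [-94.5  34.8] Ffix [-0.34 -0.83]
t 2.47 p [ 422.5 -133.3   21.1] yaw -14.7 F [ 0.01  0.43 -0.69] w -0.0 q [-0.6  -0.33 -0.69  1.21  0.    2.8 ]
fix [-94.5  34.8] Ffix [0.08 0.42]
```

```bash
python3 -m crank '[[[0.1,0,0.05,0,0,0,1],[0.2,0,0.05,0,0,0,1],[0.3,0,0.05,0,0,0,1],[0.38,0,0.05,0,0,0,1],[0.44,0,0.05,0,0,0,1],[0.48,0,0.05,0,0,0,1],[0.52,0,0.05,0,0,0,1],[0.56,0,0.05,0,0,0,1],[0.56,0,0.05,0,0,0,1],[0.56,0,0.05,0,0,0,1]]]'
python3 -c "
from g import *
st();print(r2(np.radians(14.8))@(pose()[1][:2]-PEG))"
```

```text
t: 3.3
tool_pos: [0.4361, -0.1368, 0.0199]
orientation: [0.0, 0.992, -0.128, 0.001]
force: [-0.1, 0.4, -0.5]
width: 0.0004
t 3.3 p [ 436.1 -136.8   19.9] yaw -14.7 F [-0.1   0.44 -0.52] w 0.0 q [-0.59 -0.28 -0.65  1.19  0.    2.81]
fix [-81.7  29.1] Ffix [-0.03  0.45]
[ -79.2276811 -108.0988285]
```

```bash
python3 -c "
from g import *
for d in np.linspace(-14,-6,12): a=np.radians(d); print(round(d,1),np.round(row(carr(-79,-108,a),20,a),2).tolist())"
```

```text
-14.0 [0.07, 0.04, -0.0, 0.0, -0.0, -0.01, 1.0]
-13.3 [0.12, 0.08, -0.0, 0.0, -0.0, -0.02, 1.0]
-12.5 [0.18, 0.12, -0.0, 0.0, -0.0, -0.04, 1.0]
-11.8 [0.24, 0.16, -0.0, 0.0, -0.0, -0.05, 1.0]
-11.1 [0.3, 0.19, -0.0, 0.0, -0.0, -0.06, 1.0]
-10.4 [0.35, 0.23, -0.0, 0.0, -0.0, -0.08, 1.0]
-9.6 [0.41, 0.26, -0.0, 0.0, -0.0, -0.09, 1.0]
-8.9 [0.47, 0.3, -0.0, 0.0, -0.0, -0.1, 1.0]
-8.2 [0.53, 0.33, -0.0, 0.0, -0.0, -0.11, 1.0]
-7.5 [0.59, 0.36, -0.0, 0.0, -0.0, -0.13, 1.0]
-6.7 [0.65, 0.4, -0.0, 0.0, -0.0, -0.14, 1.0]
-6.0 [0.71, 0.43, -0.0, 0.0, -0.0, -0.15, 1.0]
```

```bash
python3 -m crank '[[[0.07,0.04,0,0,0,-0.01,1],[0.12,0.08,0,0,0,-0.02,1],[0.18,0.12,0,0,0,-0.04,1],[0.24,0.16,0,0,0,-0.05,1],[0.3,0.19,0,0,0,-0.06,1],[0.35,0.23,0,0,0,-0.08,1],[0.41,0.26,0,0,0,-0.09,1],[0.47,0.3,0,0,0,-0.1,1],[0.53,0.33,0,0,0,-0.11,1],[0.59,0.36,0,0,0,-0.13,1],[0.65,0.4,0,0,0,-0.14,1],[0.71,0.43,0,0,0,-0.15,1]]]'
python3 -c "
from g import *
st()
c=snap('top','top2'); d=snap('side','side2')
A=cv2.resize(c['frame'][155:240,300:410],None,fx=5,fy=5,interpolation=cv2.INTER_CUBIC);B=cv2.resize(d['frame'][185:240,300:410],None,fx=5,fy=5,interpolation=cv2.INTER_CUBIC)[:170]
cv2.imwrite('pics/b2.png',np.vstack([A,B]))
for d in np.linspace(-6,2,12): a=np.radians(d); print(round(d,1),np.round(row(carr(-79,-108,a),20,a),2).tolist())"
```

```text
t: 4.3
tool_pos: [0.4507, -0.1518, 0.0199]
orientation: [0.0, 0.999, -0.053, 0.001]
force: [-1.2, 0.4, -1.0]
width: -0.0001
t 4.3 p [ 450.7 -151.8   19.9] yaw -6.1 F [-1.15  0.37 -1.01] w -0.0 q [-0.6  -0.21 -0.6   1.18  0.    2.65]
fix [-69.8  11.9] Ffix [-1.07  0.55]
-6.0 [-0.02, -0.01, 0.0, 0.0, -0.0, -0.0, 1.0]
-5.3 [0.04, 0.03, 0.0, 0.0, -0.0, -0.01, 1.0]
-4.5 [0.1, 0.07, 0.0, 0.0, -0.0, -0.03, 1.0]
-3.8 [0.15, 0.11, 0.0, 0.0, -0.0, -0.04, 1.0]
-3.1 [0.21, 0.15, 0.0, 0.0, -0.0, -0.05, 1.0]
-2.4 [0.27, 0.18, 0.0, 0.0, -0.0, -0.06, 1.0]
-1.6 [0.32, 0.22, 0.0, 0.0, -0.0, -0.08, 1.0]
-0.9 [0.38, 0.26, 0.0, 0.0, -0.0, -0.09, 1.0]
-0.2 [0.44, 0.29, 0.0, 0.0, -0.0, -0.1, 1.0]
0.5 [0.5, 0.32, 0.0, 0.0, -0.0, -0.12, 1.0]
1.3 [0.56, 0.36, 0.0, 0.0, -0.0, -0.13, 1.0]
2.0 [0.62, 0.39, 0.0, 0.0, -0.0, -0.14, 1.0]
```

View pics/b2.png

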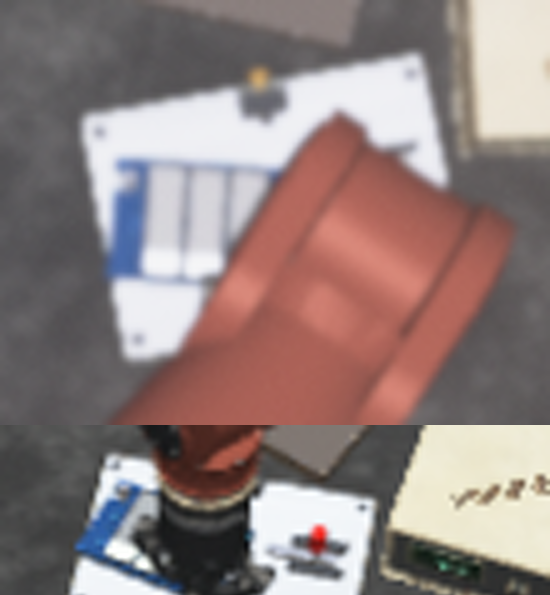

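```bash
python3 -m crank '[[[0.04,0.03,0,0,0,-0.01,1],[0.1,0.07,0,0,0,-0.03,1],[0.15,0.11,0,0,0,-0.04,1],[0.21,0.15,0,0,0,-0.05,1],[0.27,0.18,0,0,0,-0.06,1],[0.32,0.22,0,0,0,-0.08,1],[0.38,0.26,0,0,0,-0.09,1],[0.44,0.29,0,0,0,-0.1,1],[0.5,0.32,0,0,0,-0.12,1],[0.53,0.34,0,0,0,-0.125,1],[0.56,0.36,0,0,0,-0.13,1],[0.56,0.36,0,0,0,-0.13,1]]]'
python3 -c "
from g import *
st()
c=snap('top','top3'); d=snap('side','side3')
A=cv2.resize(c['frame'][165:220,305:370],None,fx=9,fy=9,interpolation=cv2.INTER_CUBIC)
cv2.imwrite('pics/b3.png',A)
for d in np.linspace(1,8,15): a=np.radians(d); print(round(d,1),np.round(row(carr(-79,-108,a),20,a),3).tolist())"
```

```text
t: 5.4
tool_pos: [0.464, -0.1624, 0.0201]
orientation: [0.001, 1.0, 0.012, 0.001]
force: [0.5, 0.1, -0.1]
width: -0.0001
t 5.4 p [ 464.  -162.4   20.1] yaw 1.4 F [ 0.49  0.09 -0.07] w -0.0 q [-0.6  -0.16 -0.55  1.18  0.    2.51]
fix [-58.5  -0.8] Ffix [0.5  0.01]
1.0 [-0.029, -0.021, 0.006, 0.001, -0.003, 0.006, 1.0]
1.5 [0.009, 0.007, 0.006, 0.001, -0.003, -0.003, 1.0]
2.0 [0.047, 0.034, 0.006, 0.001, -0.003, -0.011, 1.0]
2.5 [0.085, 0.061, 0.006, 0.001, -0.003, -0.02, 1.0]
3.0 [0.124, 0.088, 0.007, 0.001, -0.003, -0.029, 1.0]
3.5 [0.162, 0.114, 0.007, 0.001, -0.003, -0.038, 1.0]
4.0 [0.201, 0.14, 0.007, 0.001, -0.003, -0.046, 1.0]
4.5 [0.24, 0.166, 0.007, 0.001, -0.003, -0.055, 1.0]
5.0 [0.279, 0.191, 0.007, 0.001, -0.003, -0.064, 1.0]
5.5 [0.319, 0.216, 0.007, 0.001, -0.003, -0.073, 1.0]
6.0 [0.358, 0.241, 0.007, 0.001, -0.003, -0.081, 1.0]
6.5 [0.398, 0.265, 0.008, 0.001, -0.003, -0.09, 1.0]
7.0 [0.439, 0.289, 0.008, 0.001, -0.003, -0.099, 1.0]
7.5 [0.479, 0.312, 0.008, 0.001, -0.003, -0.107, 1.0]
8.0 [0.519, 0.336, 0.008, 0.001, -0.003, -0.116, 1.0]
```

View pics/b3.png

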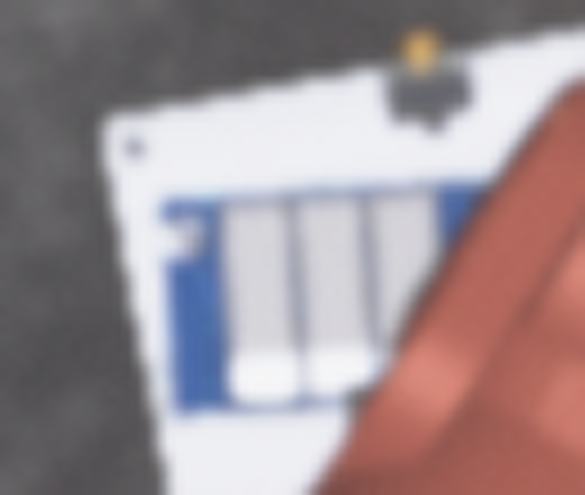

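```bash
python3 -c "
from g import *
c=dict(np.load('pics/top3.npz'))
f=lambda x,y:onz(c,(x+.5)/9-.5+305,(y+.5)/9-.5+165,.027)[:2]*1000
P={k:f(*v) for k,v in dict(bp=(162,207),bf=(490,182),fp=(177,410),fm=(350,395)).items()}
for k,v in P.items(): print(k,v.round(1))
d=P['bp']-P['bf'];print('yaw back',np.degrees(np.arctan2(-d[0],d[1])))
d=P['bp']-P['fp'];print('yaw end',np.degrees(np.arctan2(d[1],d[0])),np.linalg.norm(d))
for a in(1.4,3,4.5): a=np.radians(a);print(a,[carr(*q,a).round(1) for q in((16,12),(-68,12))])
print('dist edge to tip');
"
```

```text
bp [549.6 -41.5]
bf [ 557.4 -166.7]
fp [472.1 -46. ]
fm [ 476.8 -111.7]
yaw back 3.6082063824484116
yaw end 3.3681761988459082 77.61402068557065
0.024434609527920613 [array([556. , -40.1]), array([472.1, -42.2])]
0.05235987755982989 [array([555.7, -39.7]), array([471.8, -44.1])]
0.07853981633974483 [array([555.3, -39.3]), array([471.6, -45.9])]
dist edge to tip
```

```bash
python3 -c "
from g import *
c=dict(np.load('pics/top0.npz'))
b=[]
# intensity profile along fixture x at fixture y=-5, z=.0215
K=np.array([[c['fx'],0,c['cx']],[0,c['fy'],c['cy']],[0,0,1.]],float);T=c['T']
def pr(x,y,z):
    w=np.r_[fix(x,y),z]/1000; R3=T[:3,:3];p=R3.T@(w-T[:3,3])
    return cv2.projectPoints(p.reshape(1,1,3),np.zeros(3),np.zeros(3),K,np.array([float(c['k1']),0,0,0]))[0][0,0]
g=cv2.cvtColor(c['frame'],cv2.COLOR_BGR2GRAY).astype(np.float32)
for x in range(36,72,2):
    print(x,[int(cv2.getRectSubPix(g,(1,1),tuple(map(float,pr(x,y,21.5))))[0,0]) for y in(-17,-14,-11,-8,-5,-2,1,4,7)])
"
```

```text
36 [239, 239, 239, 239, 239, 239, 239, 239, 239]
38 [239, 239, 239, 239, 239, 239, 239, 239, 239]
40 [239, 239, 239, 239, 239, 239, 239, 239, 239]
42 [239, 239, 238, 239, 239, 239, 239, 239, 239]
44 [239, 239, 239, 239, 238, 239, 239, 239, 239]
46 [238, 239, 239, 238, 239, 239, 239, 238, 239]
48 [239, 239, 239, 238, 237, 238, 238, 238, 239]
50 [239, 239, 238, 236, 236, 236, 237, 239, 239]
52 [239, 238, 236, 232, 229, 230, 234, 238, 239]
54 [238, 237, 232, 222, 216, 222, 229, 235, 237]
56 [236, 232, 225, 206, 192, 199, 216, 229, 234]
58 [231, 224, 211, 185, 167, 177, 203, 220, 226]
60 [217, 207, 192, 164, 142, 154, 178, 197, 209]
62 [198, 181, 165, 144, 128, 134, 154, 170, 182]
64 [171, 155, 141, 127, 116, 120, 133, 144, 155]
66 [146, 129, 123, 116, 110, 111, 117, 121, 130]
68 [130, 118, 113, 109, 105, 105, 109, 112, 121]
70 [124, 109, 107, 106, 105, 105, 106, 107, 115]
```

```bash
python3 -m crank '[[[0.047,0.034,0,0,0,-0.011,1],[0.085,0.061,0,0,0,-0.02,1],[0.124,0.088,0,0,0,-0.029,1],[0.162,0.114,0,0,0,-0.038,1],[0.201,0.14,0,0,0,-0.046,1],[0.24,0.166,0,0,0,-0.055,1],[0.28,0.19,0,0,0,-0.064,1],[0.28,0.19,0,0,0,-0.064,1]]]'
python3 -c "
from g import *
st()
c=snap('top','top4')
A=cv2.resize(c['frame'][165:220,305:370],None,fx=9,fy=9,interpolation=cv2.INTER_CUBIC)
cv2.imwrite('pics/b4.png',A)
for d in np.linspace(5,10,11): a=np.radians(d); print(round(d,1),np.round(row(carr(-79,-108,a),20,a),3).tolist())"
```

```text
t: 6.17
tool_pos: [0.4713, -0.1671, 0.0202]
orientation: [0.001, 0.999, 0.044, 0.002]
force: [0.2, 0.1, -0.4]
width: -0.0002
t 6.17 p [ 471.3 -167.1   20.2] yaw 5.1 F [ 0.22  0.15 -0.43] w -0.0 q [-0.6  -0.13 -0.52  1.18  0.    2.45]
fix [-52.   -6.6] Ffix [0.24 0.11]
5.0 [-0.007, -0.004, 0.008, 0.002, -0.003, 0.0, 1.0]
5.5 [0.031, 0.023, 0.008, 0.002, -0.003, -0.008, 1.0]
6.0 [0.069, 0.05, 0.008, 0.002, -0.003, -0.017, 1.0]
6.5 [0.107, 0.077, 0.009, 0.002, -0.003, -0.026, 1.0]
7.0 [0.145, 0.104, 0.009, 0.002, -0.003, -0.035, 1.0]
7.5 [0.184, 0.13, 0.009, 0.002, -0.003, -0.043, 1.0]
8.0 [0.223, 0.156, 0.009, 0.002, -0.003, -0.052, 1.0]
8.5 [0.262, 0.181, 0.009, 0.002, -0.003, -0.061, 1.0]
9.0 [0.302, 0.206, 0.009, 0.002, -0.003, -0.07, 1.0]
9.5 [0.341, 0.231, 0.009, 0.002, -0.003, -0.078, 1.0]
10.0 [0.381, 0.255, 0.01, 0.002, -0.003, -0.087, 1.0]
```

View pics/b4.png

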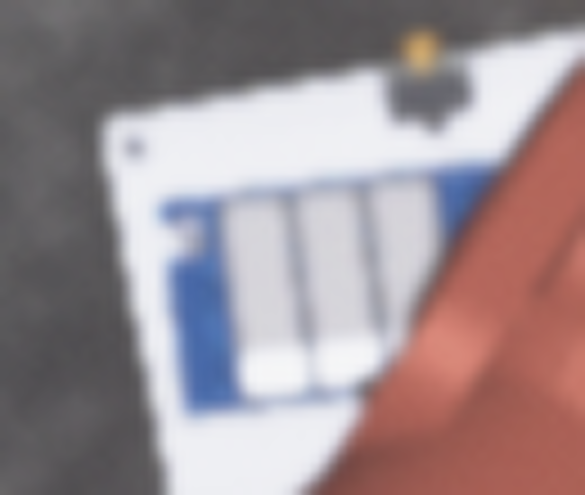

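```bash
python3 -c "
from g import *
c=dict(np.load('pics/top4.npz'))
f=lambda x,y,z=.027:(r2(-FY)@(onz(c,(x+.5)/9-.5+305,(y+.5)/9-.5+165,z)[:2]*1000-FO)).round(1)
for q in[(165,210),(250,198),(340,186),(430,174),(490,166)]: print(f(*q))
print('tip',f(432,131,.0215),'fix corner',f(102,125,.015),'edge',f(585,30,.015), 'br',f(388,120,.035),f(472,105,.035))
hsv=cv2.cvtColor(c['frame'],cv2.COLOR_BGR2HSV)
"
```

```text
[ 44.6 103.5]
[43.3 70.8]
[41.7 36.2]
[40.1  1.6]
[ 39.1 -21.6]
tip [57.  -2.8] fix corner [ 82.8 121.1] edge [ 86.  -69.2] br [62.4 14.2] [ 62.3 -18.3]
```

```bash
cat > prof.py <<'E'
from g import *
import sys
def pr(c,x,y,z):
    K=np.array([[c['fx'],0,c['cx']],[0,c['fy'],c['cy']],[0,0,1.]],float);T=c['T']
    w=np.r_[x,y,z]/1000; p=T[:3,:3].T@(w-T[:3,3])
    return cv2.projectPoints(p.reshape(1,1,3),np.zeros(3),np.zeros(3),K,np.array([float(c['k1']),0,0,0]))[0][0,0]
def profile(name,a,ox=0,oy=0):
    c=dict(np.load(name)); g=c['frame'][...,2].astype(np.float32); a=np.radians(a)
    smp=lambda x,y:int(cv2.getRectSubPix(g,(1,1),tuple(map(float,pr(c,*carr(x,y,a),27))))[0,0])
    def edge(ps,hi):
        v=[smp(*p) for p in ps]; return v
    print(name,'cx profile back, y=5,-15,-100:')
    xs=np.arange(4,30,2)
    for y in (8,-18,-60,-80): print(' y',y,list(zip(xs.tolist(),[smp(x,y) for x in xs])))
    xs=np.arange(-80,-54,2)
    for y in (8,-10,-30): print(' front y',y,list(zip(xs.tolist(),[smp(x,y) for x in xs])))
    ys=np.arange(0,24,2)
    for x in (-55,-40,-20): print(' end x',x,list(zip(ys.tolist(),[smp(x,y) for y in ys])))
profile(sys.argv[1],float(sys.argv[2]))
E
python3 prof.py pics/top0.npz -14.8; python3 prof.py pics/top4.npz 7.1
```

```text
pics/top0.npz cx profile back, y=5,-15,-100:
 y 8 [(4, 195), (6, 179), (8, 167), (10, 163), (12, 174), (14, 191), (16, 212), (18, 224), (20, 234), (22, 236), (24, 238), (26, 238), (28, 238)]
 y -18 [(4, 197), (6, 191), (8, 182), (10, 175), (12, 169), (14, 184), (16, 200), (18, 217), (20, 230), (22, 234), (24, 237), (26, 237), (28, 238)]
 y -60 [(4, 205), (6, 198), (8, 187), (10, 179), (12, 173), (14, 189), (16, 206), (18, 222), (20, 232), (22, 235), (24, 237), (26, 237), (28, 237)]
 y -80 [(4, 208), (6, 203), (8, 194), (10, 183), (12, 185), (14, 193), (16, 213), (18, 227), (20, 234), (22, 237), (24, 238), (26, 239), (28, 239)]
 front y 8 [(-80, 86), (-78, 86), (-76, 86), (-74, 86), (-72, 85), (-70, 82), (-68, 79), (-66, 78), (-64, 77), (-62, 78), (-60, 79), (-58, 79), (-56, 79)]
 front y -10 [(-80, 220), (-78, 223), (-76, 222), (-74, 219), (-72, 209), (-70, 190), (-68, 161), (-66, 137), (-64, 119), (-62, 122), (-60, 128), (-58, 134), (-56, 136)]
 front y -30 [(-80, 237), (-78, 237), (-76, 235), (-74, 231), (-72, 222), (-70, 208), (-68, 199), (-66, 195), (-64, 214), (-62, 231), (-60, 
[... 1262 characters left out ...]
 229), (-74, 220), (-72, 197), (-70, 170), (-68, 154), (-66, 144), (-64, 152), (-62, 159), (-60, 167), (-58, 169), (-56, 170)]
 front y -30 [(-80, 237), (-78, 235), (-76, 231), (-74, 221), (-72, 208), (-70, 190), (-68, 195), (-66, 212), (-64, 227), (-62, 240), (-60, 242), (-58, 244), (-56, 244)]
 end x -55 [(0, 73), (2, 72), (4, 73), (6, 81), (8, 97), (10, 124), (12, 159), (14, 197), (16, 215), (18, 227), (20, 223), (22, 201)]
 end x -40 [(0, 75), (2, 74), (4, 75), (6, 84), (8, 100), (10, 133), (12, 171), (14, 204), (16, 227), (18, 233), (20, 230), (22, 223)]
 end x -20 [(0, 71), (2, 71), (4, 75), (6, 82), (8, 102), (10, 131), (12, 170), (14, 200), (16, 228), (18, 232), (20, 234), (22, 227)]
```

```bash
python3 -m crank '[[[0.03,0.02,0,0,0,-0.008,1],[0.07,0.05,0,0,0,-0.017,1],[0.107,0.077,0,0,0,-0.026,1],[0.13,0.09,0,0,0,-0.03,1],[0.145,0.104,0,0,0,-0.035,1],[0.145,0.104,0,0,0,-0.035,1]]]'
cat > n.py <<'E'
from g import *
st(); s,p,Rm=pose(); a0=np.arctan2(Rm[1,0],Rm[0,0]); print('F tool', (Rm.T@s['force']).round(2))
for d in (.25,.5,.75,1): a=np.radians(np.degrees(a0)+d); print(d,np.round(row(carr(-79,-108,a),20,a),3).tolist())
E
python3 n.py
```

```text
t: 6.72
tool_pos: [0.4751, -0.1694, 0.0202]
orientation: [0.001, 0.998, 0.061, 0.002]
force: [-0.3, -0.1, -0.3]
width: 0.0004
t 6.72 p [ 475.1 -169.4   20.2] yaw 7.0 F [-0.32 -0.09 -0.26] w 0.0 q [-0.6  -0.12 -0.51  1.17  0.    2.42]
fix [-48.6  -9.5] Ffix [-0.33 -0.03]
F tool [-0.33  0.05  0.26]
0.25 [0.021, 0.013, 0.007, 0.002, -0.003, -0.004, 1.0]
0.5 [0.04, 0.027, 0.007, 0.002, -0.003, -0.009, 1.0]
0.75 [0.059, 0.04, 0.008, 0.002, -0.003, -0.013, 1.0]
1 [0.078, 0.054, 0.008, 0.002, -0.003, -0.017, 1.0]
```

```bash
cat > chk.py <<'E'
import sys
from g import *
s,p,Rm=pose(); f=Rm.T@s['force']; print('t',round(float(s['t']),2),p.round(2),'Ft',f.round(2))
sys.exit(0 if abs(f[0])<float(sys.argv[1]) else 1)
E
q(){ "$@" >/dev/null; }
python3 -m crank '[[[0.02,0.013,0,0,0,-0.004,1],[0.02,0.013,0,0,0,-0.004,1],[0.02,0.013,0,0,0,-0.004,1]]]' >/dev/null && python3 chk.py 2 &&
python3 -m crank '[[[0.02,0.013,0,0,0,-0.004,1],[0.02,0.013,0,0,0,-0.004,1],[0.02,0.013,0,0,0,-0.004,1]]]' >/dev/null && python3 chk.py 2 &&
python3 -m crank '[[[0.02,0.013,0,0,0,-0.004,1],[0.02,0.013,0,0,0,-0.004,1],[0.02,0.013,0,0,0,-0.004,1]]]' >/dev/null && python3 chk.py 2 &&
python3 -m crank '[[[0.02,0.013,0,0,0,-0.004,1],[0.02,0.013,0,0,0,-0.004,1],[0.02,0.013,0,0,0,-0.004,1]]]' >/dev/null && python3 chk.py 2
python3 n.py
```

```text
t 6.97 [ 475.76 -169.73   20.23] Ft [-1.39  0.13  0.13]
t 7.22 [ 476.34 -170.     20.23] Ft [ 0.23 -0.17 -0.14]
t 7.47 [ 476.9  -170.3    20.23] Ft [-1.8   0.63  0.29]
t 7.72 [ 477.5  -170.58   20.24] Ft [-0.86  0.54 -0.55]
t 7.72 p [ 477.5 -170.6   20.2] yaw 8.0 F [-0.77 -0.66  0.55] w 0.0 q [-0.6  -0.11 -0.5   1.17  0.    2.4 ]
fix [-46.5 -11.1] Ffix [-0.87 -0.52]
F tool [-0.86  0.54 -0.55]
0.25 [0.003, 0.005, 0.01, 0.002, -0.003, -0.004, 1.0]
0.5 [0.022, 0.019, 0.01, 0.002, -0.003, -0.009, 1.0]
0.75 [0.041, 0.033, 0.01, 0.002, -0.003, -0.013, 1.0]
1 [0.06, 0.046, 0.01, 0.002, -0.003, -0.017, 1.0]
```

```bash
python3 -m crank '[[[0.018,0.015,0,0,0,-0.005,1],[0.018,0.015,0,0,0,-0.005,1],[0.018,0.015,0,0,0,-0.005,1]]]' >/dev/null && python3 chk.py 2.5 &&
python3 -m crank '[[[0.018,0.015,0,0,0,-0.005,1],[0.018,0.015,0,0,0,-0.005,1],[0.018,0.015,0,0,0,-0.005,1]]]' >/dev/null && python3 chk.py 2.5 &&
python3 -m crank '[[[0.018,0.015,0,0,0,-0.005,1],[0.018,0.015,0,0,0,-0.005,1],[0.018,0.015,0,0,0,-0.005,1]]]' >/dev/null && python3 chk.py 2.5 &&
python3 -m crank '[[[0.018,0.015,0,0,0,-0.005,1],[0.018,0.015,0,0,0,-0.005,1],[0.018,0.015,0,0,0,-0.005,1]]]' >/dev/null && python3 chk.py 2.5
python3 n.py
python3 -c "
from g import *
c=snap('top','top5')
A=cv2.resize(c['frame'][165:220,305:370],None,fx=9,fy=9,interpolation=cv2.INTER_CUBIC)
cv2.imwrite('pics/b5.png',A)"
```

```text
t 7.97 [ 478.05 -170.89   20.26] Ft [-0.31  0.24  0.63]
t 8.22 [ 478.6  -171.23   20.28] Ft [-0.38 -0.21 -0.31]
t 8.47 [ 479.16 -171.56   20.29] Ft [0.55 0.03 1.27]
t 8.72 [ 479.71 -171.88   20.29] Ft [-0.69 -0.03 -0.46]
t 8.72 p [ 479.7 -171.9   20.3] yaw 9.1 F [-0.69 -0.08  0.45] w -0.0 q [-0.6  -0.1  -0.5   1.17  0.    2.38]
fix [-44.5 -12.7] Ffix [-0.69  0.03]
F tool [-0.69 -0.03 -0.46]
0.25 [0.011, 0.005, 0.012, 0.002, -0.003, -0.004, 1.0]
0.5 [0.029, 0.018, 0.012, 0.002, -0.003, -0.009, 1.0]
0.75 [0.048, 0.032, 0.012, 0.002, -0.003, -0.013, 1.0]
1 [0.068, 0.045, 0.012, 0.002, -0.003, -0.017, 1.0]
```

View pics/b5.png

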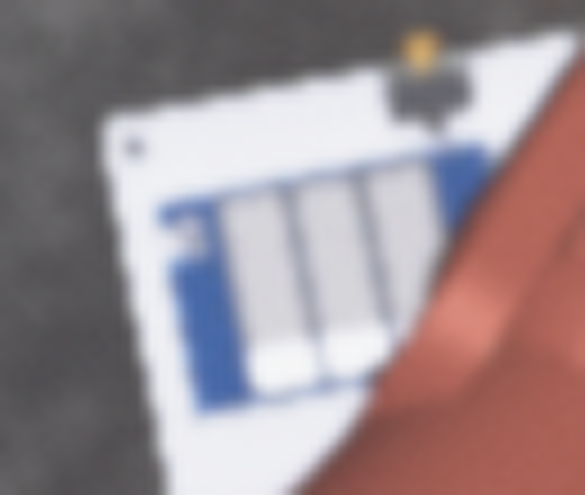

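```bash
python3 -m crank '[[[0.02,0.013,0,0,0,-0.004,1],[0.02,0.013,0,0,0,-0.004,1],[0.02,0.013,0,0,0,-0.004,1]]]' >/dev/null && python3 chk.py 2.5 &&
python3 -m crank '[[[0.02,0.013,0,0,0,-0.004,1],[0.02,0.013,0,0,0,-0.004,1],[0.02,0.013,0,0,0,-0.004,1]]]' >/dev/null && python3 chk.py 2.5 &&
python3 -m crank '[[[0.02,0.013,0,0,0,-0.004,1],[0.02,0.013,0,0,0,-0.004,1],[0.02,0.013,0,0,0,-0.004,1]]]' >/dev/null && python3 chk.py 2.5 &&
python3 -m crank '[[[0.02,0.013,0,0,0,-0.004,1],[0.02,0.013,0,0,0,-0.004,1],[0.02,0.013,0,0,0,-0.004,1]]]' >/dev/null && python3 chk.py 2.5 &&
python3 -m crank '[[[0.02,0.013,0,0,0,-0.004,1],[0.02,0.013,0,0,0,-0.004,1],[0.02,0.013,0,0,0,-0.004,1]]]' >/dev/null && python3 chk.py 2.5
python3 n.py
```

```text
t 9.02 [ 480.27 -172.16   20.29] Ft [-1.53 -0.48  0.74]
t 9.27 [ 480.88 -172.44   20.32] Ft [-1.45 -0.66 -0.17]
t 9.52 [ 481.46 -172.71   20.31] Ft [-0.34  0.09  0.95]
t 9.77 [ 482.07 -172.97   20.33] Ft [-0.85 -0.62 -0.13]
t 10.02 [ 482.69 -173.24   20.37] Ft [-0.75  0.14  0.54]
t 10.02 p [ 482.7 -173.2   20.4] yaw 10.3 F [-0.71 -0.27 -0.54] w -0.0 q [-0.6  -0.09 -0.49  1.17  0.    2.36]
fix [-41.8 -14.5] Ffix [-0.75 -0.15]
F tool [-0.75  0.14  0.54]
0.25 [-0.011, -0.006, 0.015, 0.002, -0.004, -0.004, 1.0]
0.5 [0.008, 0.007, 0.015, 0.002, -0.004, -0.009, 1.0]
0.75 [0.027, 0.021, 0.015, 0.002, -0.004, -0.013, 1.0]
1 [0.046, 0.034, 0.015, 0.002, -0.004, -0.017, 1.0]
```

```bash
python3 -m crank '[[[0.012,0.009,0,0,0,-0.004,1],[0.012,0.009,0,0,0,-0.004,1],[0.012,0.009,0,0,0,-0.004,1]]]' >/dev/null && python3 chk.py 2.5 &&
python3 -m crank '[[[0.012,0.009,0,0,0,-0.004,1],[0.012,0.009,0,0,0,-0.004,1],[0.012,0.009,0,0,0,-0.004,1]]]' >/dev/null && python3 chk.py 2.5 &&
python3 -m crank '[[[0.012,0.009,0,0,0,-0.003,1],[0.012,0.009,0,0,0,-0.003,1],[0.012,0.009,0,0,0,-0.003,1]]]' >/dev/null && python3 chk.py 2.5 &&
python3 -m crank '[[[0.012,0.009,0,0,0,-0.003,1],[0.012,0.009,0,0,0,-0.003,1],[0.012,0.009,0,0,0,-0.003,1]]]' >/dev/null && python3 chk.py 2.5 &&
python3 -m crank '[[[0.012,0.009,0,0,0,-0.003,1],[0.012,0.009,0,0,0,-0.003,1],[0.012,0.009,0,0,0,-0.003,1]]]' >/dev/null && python3 chk.py 2.5 &&
python3 -m crank '[[[0.012,0.009,0,0,0,-0.003,1],[0.012,0.009,0,0,0,-0.003,1],[0.012,0.009,0,0,0,-0.003,1]]]' >/dev/null && python3 chk.py 2.5 &&
python3 -m crank '[[[0.012,0.009,0,0,0,-0.003,1],[0.012,0.009,0,0,0,-0.003,1],[0.012,0.009,0,0,0,-0.003,1]]]' >/dev/null && python3 chk.py 2.5 
python3 n.py
```

```text
t 10.27 [ 483.07 -173.4    20.35] Ft [-0.8  -0.67  0.33]
t 10.52 [ 483.43 -173.59   20.36] Ft [-2.21  0.13  0.53]
t 10.77 [ 483.74 -173.76   20.34] Ft [-0.56  0.67  0.64]
t 11.02 [ 484.13 -173.92   20.35] Ft [-0.8  -1.27 -0.17]
t 11.27 [ 484.5  -174.07   20.35] Ft [-0.64 -0.34  0.8 ]
t 11.52 [ 484.88 -174.29   20.38] Ft [-0.96 -0.58  0.63]
t 11.77 [ 485.29 -174.45   20.42] Ft [0.22 0.67 0.92]
t 11.77 p [ 485.3 -174.4   20.4] yaw 11.6 F [ 0.36 -0.61 -0.92] w 0.0 q [-0.6  -0.08 -0.48  1.17  0.    2.34]
fix [-39.4 -16.2] Ffix [ 0.25 -0.66]
F tool [0.22 0.67 0.92]
0.25 [-0.003, -0.0, 0.017, 0.003, -0.004, -0.004, 1.0]
0.5 [0.016, 0.013, 0.017, 0.003, -0.004, -0.009, 1.0]
0.75 [0.035, 0.027, 0.017, 0.003, -0.004, -0.013, 1.0]
1 [0.054, 0.04, 0.017, 0.003, -0.004, -0.017, 1.0]
```

```bash
python3 -c "
from g import *
c=snap('top','top6')
A=cv2.resize(c['frame'][165:220,305:370],None,fx=9,fy=9,interpolation=cv2.INTER_CUBIC)
cv2.imwrite('pics/b6.png',A)"; python3 prof.py pics/top6.npz 12.0 | grep -v end
```

```text
pics/top6.npz cx profile back, y=5,-15,-100:
 y 8 [(4, 166), (6, 141), (8, 137), (10, 146), (12, 177), (14, 203), (16, 224), (18, 233), (20, 237), (22, 238), (24, 238), (26, 238), (28, 236)]
 y -18 [(4, 201), (6, 192), (8, 185), (10, 179), (12, 187), (14, 203), (16, 218), (18, 231), (20, 235), (22, 238), (24, 238), (26, 238), (28, 238)]
 y -60 [(4, 196), (6, 191), (8, 183), (10, 178), (12, 176), (14, 196), (16, 214), (18, 227), (20, 234), (22, 237), (24, 238), (26, 238), (28, 238)]
 y -80 [(4, 207), (6, 199), (8, 189), (10, 180), (12, 182), (14, 194), (16, 209), (18, 225), (20, 229), (22, 231), (24, 230), (26, 227), (28, 224)]
 front y 8 [(-80, 237), (-78, 235), (-76, 232), (-74, 222), (-72, 206), (-70, 180), (-68, 152), (-66, 135), (-64, 122), (-62, 119), (-60, 116), (-58, 115), (-56, 114)]
 front y -10 [(-80, 236), (-78, 234), (-76, 232), (-74, 222), (-72, 209), (-70, 178), (-68, 150), (-66, 134), (-64, 130), (-62, 136), (-60, 140), (-58, 144), (-56, 142)]
 front y -30 [(-80, 236), (-78, 235), (-76, 232), (-74, 225), (-72, 212), (-70, 195), (-68, 196), (-66, 204), (-64, 223), (-62, 237), (-60, 241), (-58, 243), (-56, 243)]
```

View pics/b6.png

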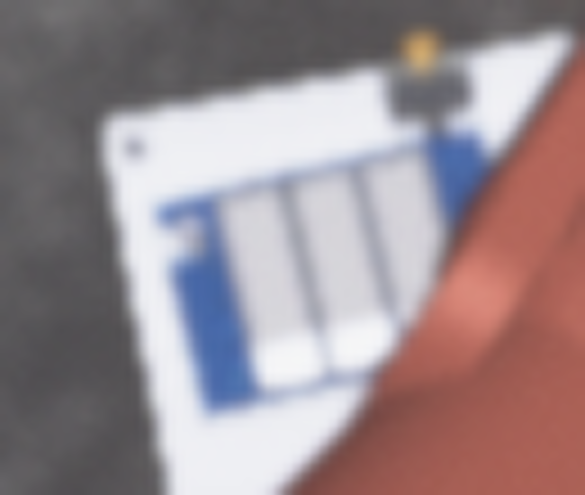

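```bash
python3 -m crank '[[[0.01,0.007,0,0,0,-0.003,1],[0.01,0.007,0,0,0,-0.003,1],[0.01,0.007,0,0,0,-0.003,1]]]' >/dev/null && python3 chk.py 2.5 &&
python3 -m crank '[[[0.01,0.007,0,0,0,-0.003,1],[0.01,0.007,0,0,0,-0.003,1],[0.01,0.007,0,0,0,-0.003,1]]]' >/dev/null && python3 chk.py 2.5 &&
python3 -m crank '[[[0.01,0.007,0,0,0,-0.003,1],[0.01,0.007,0,0,0,-0.003,1],[0.01,0.007,0,0,0,-0.003,1]]]' >/dev/null && python3 chk.py 2.5 &&
python3 -m crank '[[[0.01,0.007,0,0,0,-0.003,1],[0.01,0.007,0,0,0,-0.003,1],[0.01,0.007,0,0,0,-0.003,1]]]' >/dev/null && python3 chk.py 2.5 &&
python3 -m crank '[[[0.01,0.007,0,0,0,-0.003,1],[0.01,0.007,0,0,0,-0.003,1],[0.01,0.007,0,0,0,-0.003,1]]]' >/dev/null && python3 chk.py 2.5 &&
python3 -m crank '[[[0.01,0.007,0,0,0,-0.003,1],[0.01,0.007,0,0,0,-0.003,1],[0.01,0.007,0,0,0,-0.003,1]]]' >/dev/null && python3 chk.py 2.5
python3 n.py
```

```text
t 12.07 [ 485.51 -174.56   20.36] Ft [ 0.42 -0.   -0.56]
t 12.32 [ 485.8  -174.68   20.37] Ft [-1.2  -0.36  0.73]
t 12.57 [ 485.99 -174.8    20.37] Ft [-2.28 -0.75 -0.17]
t 12.82 [ 486.09 -174.88   20.29] Ft [-1.84 -0.35 -0.5 ]
t 13.07 [ 486.21 -174.97   20.25] Ft [-4.07 -0.1  -1.36]
t 13.07 p [ 486.2 -175.    20.3] yaw 12.5 F [-4.   -0.78  1.35] w 0.0 q [-0.6  -0.08 -0.48  1.17  0.    2.32]
fix [-38.6 -16.8] Ffix [-4.07 -0.11]
F tool [-4.07 -0.1  -1.36]
0.25 [0.03, 0.019, 0.01, 0.002, -0.003, -0.004, 1.0]
0.5 [0.049, 0.032, 0.01, 0.002, -0.003, -0.009, 1.0]
0.75 [0.068, 0.046, 0.01, 0.002, -0.003, -0.013, 1.0]
1 [0.087, 0.059, 0.01, 0.002, -0.003, -0.017, 1.0]
```

```bash
python3 -m crank '[[[0.015,0.008,0,0,0,0,1],[0.015,0.008,0,0,0,0,1],[0.015,0.008,0,0,0,0,1]]]' >/dev/null; python3 chk.py 2.5; python3 -c "
from g import *
env.camera('top')"; python3 chk.py 9
```

```text
t 13.32 [ 486.37 -175.11   20.16] Ft [-5.17 -1.   -2.49]
t 13.37 [ 486.39 -175.12   20.18] Ft [-4.97 -0.5  -2.77]
```

```bash
python3 -m crank '[[[0.02,0.01,0,0,0,0,1],[0.02,0.01,0,0,0,0,1],[0.02,0.01,0,0,0,0,1]]]' >/dev/null; python3 chk.py 2.5; python3 -c "
from g import *
env.camera('top')"; python3 chk.py 9
```

```text
t 13.62 [ 486.58 -175.26   20.1 ] Ft [-5.93 -1.17 -1.99]
t 13.67 [ 486.57 -175.26   20.07] Ft [-6.45 -0.8  -2.3 ]
```

```bash
python3 -m crank '[[[0.022,0.01,0,0,0,0,1],[0.022,0.01,0,0,0,0,1],[0.022,0.01,0,0,0,0,1]]]' >/dev/null; python3 chk.py 8 &&
python3 -m crank '[[[0.022,0.01,0,0,0,0,1],[0.022,0.01,0,0,0,0,1],[0.022,0.01,0,0,0,0,1]]]' >/dev/null; python3 chk.py 8;  python3 -c "
from g import *
env.camera('top')"; python3 chk.py 9
```

```text
t 13.92 [ 486.64 -175.39   19.96] Ft [-6.52 -1.2  -2.26]
t 14.17 [ 486.65 -175.54   19.8 ] Ft [-6.09 -1.13 -3.11]
t 14.22 [ 486.66 -175.51   19.8 ] Ft [-6.74 -0.47 -3.29]
```

```bash
python3 -m crank '[[[0.03,0,-0.01,0,0,0,1],[0.03,0,-0.01,0,0,0,1],[0.03,0,-0.01,0,0,0,1]]]' >/dev/null; python3 chk.py 8.5;python3 -c "
from g import *
env.camera('top')"; python3 chk.py 9;st=1; python3 n.py | head -3
```

```text
t 14.47 [ 486.69 -175.51   19.81] Ft [-6.72 -1.22 -1.61]
t 14.52 [ 486.7  -175.49   19.83] Ft [-7.19  0.08 -1.65]
t 14.52 p [ 486.7 -175.5   19.8] yaw 12.4 F [-7.   -1.62  1.67] w -0.0 q [-0.6  -0.07 -0.47  1.17 -0.    2.33]
fix [-38.2 -17.4] Ffix [-7.17 -0.44]
F tool [-7.19  0.08 -1.65]
```

```bash
python3 -m crank '[[[0.04,0,-0.01,0,0,0,1],[0.04,0,-0.01,0,0,0,1],[0.04,0,-0.01,0,0,0,1],[0.04,0,-0.01,0,0,0,1]]]' >/dev/null; python3 chk.py 8.5;python3 -c "
from g import *
env.camera('top')"; python3 chk.py 9
```

```text
t 14.85 [ 486.79 -175.5    19.84] Ft [-9.71 -0.46 -2.66]
t 14.9 [ 486.79 -175.48   19.81] Ft [-8.09 -0.24 -1.33]
```

```bash
python3 -m crank '[[[0.035,0,-0.005,0,0,0,1],[0.035,0,-0.005,0,0,0,1],[0.035,0,-0.005,0,0,0,1],[0.035,0,-0.005,0,0,0,1],[0.035,0,-0.005,0,0,0,1],[0.035,0,-0.005,0,0,0,1],[0.035,0,-0.005,0,0,0,1],[0.035,0,-0.005,0,0,0,1]]]' >/dev/null; python3 chk.py 8.5;python3 -c "
from g import *
snap('top','top7')"; python3 chk.py 9;  python3 n.py; python3 prof.py pics/top7.npz 13
```

```text
t 15.57 [ 486.78 -175.5    19.78] Ft [-9.01 -0.69 -2.26]
t 15.62 [ 486.79 -175.49   19.79] Ft [-8.9  -1.41 -3.3 ]
t 15.62 p [ 486.8 -175.5   19.8] yaw 12.4 F [-8.97 -0.52  3.36] w 0.0 q [-0.6  -0.07 -0.46  1.18 -0.01  2.33]
fix [-38.1 -17.4] Ffix [-8.94  0.97]
F tool [-8.9  -1.41 -3.3 ]
0.25 [0.005, -0.012, -0.009, 0.002, 0.007, -0.004, 1.0]
0.5 [0.024, 0.002, -0.009, 0.002, 0.007, -0.009, 1.0]
0.75 [0.043, 0.015, -0.009, 0.002, 0.007, -0.013, 1.0]
1 [0.062, 0.029, -0.009, 0.002, 0.007, -0.017, 1.0]
pics/top7.npz cx profile back, y=5,-15,-100:
 y 8 [(4, 160), (6, 136), (8, 134), (10, 144), (12, 175), (14, 202), (16, 222), (18, 233), (20, 237), (22, 238), (24, 238), (26, 237), (28, 235)]
 y -18 [(4, 199), (6, 192), (8, 184), (10, 177), (12, 188), (14, 205), (16, 220), (18, 232), (20, 236), (22, 238), (24, 238), (26, 238), (28, 238)]
 y -60 [(4, 197), (6, 189), (8, 182), (10, 176), (12, 183), (14, 199), (16, 215), (18, 231), (20, 235), (22, 238), (24, 238), (26, 238), (28, 237)]
 y -80 [(4, 205), (6, 199), (8, 188), (10, 180), (12, 182), (14, 194), (16, 213), (18, 224), (20, 231), (22,
[... 252 characters left out ...]
233), (-74, 223), (-72, 208), (-70, 178), (-68, 154), (-66, 136), (-64, 135), (-62, 138), (-60, 143), (-58, 147), (-56, 147)]
 front y -30 [(-80, 228), (-78, 232), (-76, 230), (-74, 225), (-72, 210), (-70, 195), (-68, 193), (-66, 203), (-64, 225), (-62, 236), (-60, 242), (-58, 243), (-56, 243)]
 end x -55 [(0, 72), (2, 72), (4, 77), (6, 84), (8, 109), (10, 139), (12, 179), (14, 208), (16, 228), (18, 235), (20, 237), (22, 237)]
 end x -40 [(0, 72), (2, 72), (4, 76), (6, 82), (8, 104), (10, 133), (12, 173), (14, 203), (16, 226), (18, 234), (20, 237), (22, 237)]
 end x -20 [(0, 76), (2, 75), (4, 75), (6, 87), (8, 104), (10, 140), (12, 176), (14, 209), (16, 228), (18, 235), (20, 236), (22, 236)]
```

```bash
python3 -m crank '[[[-0.02,0,0,0,0,0,1],[-0.05,0,0,0,0,0,1],[-0.12,0,0,0,0,0,1],[-0.3,0,0,0,0,0,1],[-0.6,0,0,0,0,0,1],[-1.1,0,0,0,0,0,1],[-1.4,0,-0.8,0,0,0,1],[-1.4,0,-2.2,0,0,0,1],[-1.4,0,-3.4,0,0,0,1],[-1.4,0,-4,0,0,0,1],[-1.4,0,-4,0,0,0,1]]]' >/dev/null
python3 n.py|head -3;python3 -c "
from g import *
c=snap('top','top8'); d=snap('side','side8')
A=cv2.resize(c['frame'][160:230,305:405],None,fx=7,fy=7,interpolation=cv2.INTER_CUBIC)
cv2.imwrite('pics/b8.png',A)"
```

```text
t 16.53 p [ 454.7 -184.2  124.3] yaw 12.4 F [ 0.23 -0.03  0.55] w 0.0 q [-0.65 -0.23 -0.42  1.38 -0.01  2.28]
fix [-71.2 -20.8] Ffix [ 0.22 -0.07]
F tool [ 0.21  0.08 -0.55]
```

View pics/b8.png

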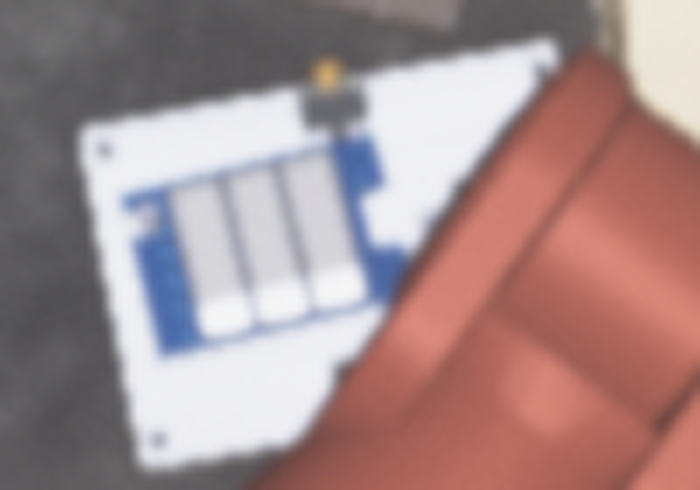

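```bash
python3 -c "
from g import *
c=dict(np.load('pics/top0.npz')); z=c['z_map']
for v in (110,130,150,170,180,185,190):
  out=[]
  for u in range(380,430,6):
    o,d=ray(c,u,v); k=z[v,u]/(np.linalg.inv(c['T'][:3,:3])@d)[2]; out.append(tuple((1000*(o+k*d)).round().astype(int).tolist()))
  print(v,out)
print(fix(9,-78),fix(9,-107))
a=np.radians(99.5)
print(row(fix(9,-109),125,a)); print(row(fix(9,-109),36,a))
"
```

```text
110 [(823, -248, 21), (830, -273, -1), (804, -280, 78), (805, -301, 75), (803, -320, 82), (804, -342, 77), (789, -350, 125), (789, -370, 124), (790, -391, 121)]
130 [(756, -248, 2), (756, -270, 0), (736, -278, 75), (735, -298, 78), (735, -318, 77), (734, -338, 80), (735, -359, 78), (734, -379, 79), (723, -389, 119)]
150 [(684, -247, 0), (683, -268, 1), (673, -280, 49), (666, -295, 80), (667, -317, 73), (666, -336, 77), (666, -356, 78), (666, -376, 78), (667, -398, 73)]
170 [(609, -241, 20), (612, -266, 0), (607, -281, 31), (599, -293, 77), (598, -313, 79), (597, -331, 87), (598, -353, 80), (598, -374, 75), (598, -394, 77)]
180 [(575, -241, 16), (574, -262, 15), (574, -283, 16), (565, -292, 76), (565, -312, 77), (565, -332, 79), (565, -353, 73), (564, -372, 80), (564, -392, 80)]
185 [(557, -240, 20), (556, -261, 19), (557, -284, 9), (558, -306, 4), (558, -328, -1), (558, -349, 1), (557, -370, 2), (557, -392, -2), (550, -398, 54)]
190 [(539, -240, 19), (540, -262, 10), (541, -284, 2), (540, -305, 4), (541, -328, -4), (540, -347, 3), (540, -369, 1), (540, -391, 0), (539, -412, -2)]
[ 543.25028367 -227.44484847] [ 548.03666424 -256.04713091]
[3.074, 3.745, -0.195, -0.002, 0.007, -1.521, 1.0]
[3.095, 3.736, 3.365, -0.002, 0.007, -1.521, 1.0]
```

```bash
python3 -m crank '[[[0.25,0.3,-0.2,0,0,-0.12,1],[0.5,0.6,-0.2,0,0,-0.24,1],[0.75,0.9,-0.2,0,0,-0.36,1],[1,1.2,-0.2,0,0,-0.48,1],[1.3,1.5,-0.2,0,0,-0.6,1],[1.5,1.8,-0.2,0,0,-0.72,1],[1.8,2.15,-0.2,0,0,-0.84,1],[2.0,2.5,-0.2,0,0,-0.96,1],[2.3,2.8,-0.2,0,0,-1.08,1],[2.6,3.1,-0.2,0,0,-1.2,1],[2.8,3.4,-0.2,0,0,-1.32,1],[3.07,3.74,-0.2,0,0.005,-1.44,1]]]' >/dev/null
python3 -c "
from g import *
st();a=np.radians(99.5)
print(row(fix(9,-109),80,a)); print(row(fix(9,-109),36,a))"
```

```text
t 17.63 p [ 547.5 -257.4  123. ] yaw 95.2 F [ 0.31 -0.16 -0.47] w 0.0 q [-0.65  0.13 -0.07  1.37 -0.    0.83]
fix [   8.3 -108.3] Ffix [ 0.28 -0.21]
[-0.03, 0.038, 1.721, -0.004, -0.002, -0.075, 1.0]
[-0.034, 0.046, 3.481, -0.004, -0.002, -0.075, 1.0]
```

```bash
python3 -m crank '[[[-0.03,0.02,0.5,0,0,-0.04,1],[-0.03,0.04,1.1,0,0,-0.075,1],[-0.03,0.04,1.8,0,0,-0.075,1],[-0.03,0.04,2.4,0,0,-0.075,1],[-0.03,0.04,2.9,0,0,-0.075,1],[-0.03,0.04,3.2,0,0,-0.075,1],[-0.03,0.04,3.4,0,0,-0.075,1],[-0.03,0.04,3.46,0,0,-0.075,1],[-0.03,0.04,3.46,0,0,-0.075,1]]]' >/dev/null
python3 -c "
from g import *
st();a=np.radians(99.5)
c=snap('top','top9'); d=snap('side','side9')
A=cv2.resize(c['frame'][150:230,300:410],None,fx=5,fy=5,interpolation=cv2.INTER_CUBIC)[:300];B=cv2.resize(d['frame'][185:240,300:410],None,fx=5,fy=5,interpolation=cv2.INTER_CUBIC)
cv2.imwrite('pics/b9.png',np.vstack([A,B]))
for y in(-101,-97,-92,-88,-84,-80,-76,-74,-73): print(y,row(fix(9,y),36,a))"
```

```text
t 18.38 p [ 548.2 -258.    36.5] yaw 99.5 F [-0.49 -0.16 -0.33] w -0.0 q [-0.65  0.19 -0.17  1.22 -0.    0.75]
fix [   8.8 -108.9] Ffix [-0.51 -0.07]
-101 [0.333, -0.01, 0.056, -0.003, -0.002, 0.0, 1.0]
-97 [0.493, -0.01, 0.056, -0.003, -0.002, 0.0, 1.0]
-92 [0.693, -0.01, 0.056, -0.003, -0.002, 0.0, 1.0]
-88 [0.853, -0.01, 0.057, -0.003, -0.002, 0.0, 1.0]
-84 [1.013, -0.01, 0.057, -0.003, -0.002, 0.0, 1.0]
-80 [1.173, -0.01, 0.057, -0.003, -0.002, 0.0, 1.0]
-76 [1.333, -0.01, 0.057, -0.003, -0.002, 0.0, 1.0]
-74 [1.413, -0.01, 0.057, -0.003, -0.002, 0.0, 1.0]
-73 [1.453, -0.01, 0.058, -0.003, -0.002, 0.0, 1.0]
```

View pics/b9.png

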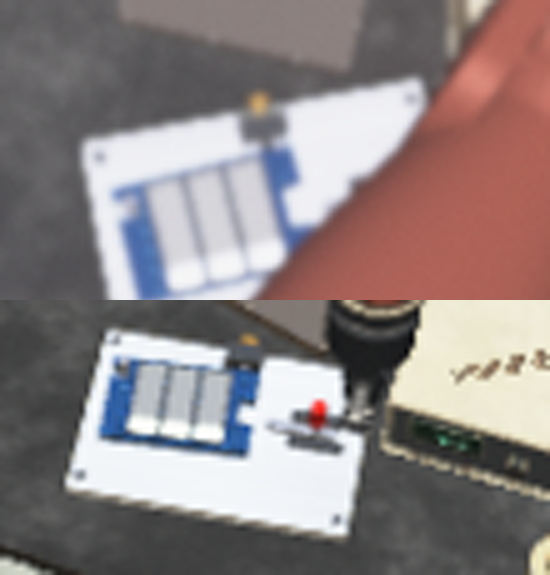

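```bash
python3 -m crank '[[[0.17,0,0,0,0,0,1],[0.33,0,0,0,0,0,1],[0.45,0,0,0,0,0,1],[0.55,0,0,0,0,0,1],[0.65,0,0,0,0,0,1],[0.75,0,0,0,0,0,1],[0.85,0,0,0,0,0,1],[0.93,0,0,0,0,0,1],[1.01,0,0,0,0,0,1],[1.07,0,0,0,0,0,1],[1.11,0,0,0,0,0,1],[1.11,0,0,0,0,0,1]]]' >/dev/null
python3 -c "
from g import *
st();a=np.radians(99.5)
d=snap('side','side10');B=cv2.resize(d['frame'][185:240,300:410],None,fx=6,fy=6,interpolation=cv2.INTER_CUBIC)
cv2.imwrite('pics/b10.png',B)
for y in(-79,-77,-76,-74,-73): print(y,row(fix(9,y),36,a))"
```

```text
t 19.48 p [ 544.1 -230.8   37.5] yaw 99.5 F [ 0.02 -1.59  1.09] w 0.0 q [-0.62  0.14 -0.22  1.22 -0.    0.78]
fix [  9.2 -81.4] Ffix [-0.25 -1.57]
-79 [0.096, -0.01, 0.057, -0.003, -0.002, 0.0, 1.0]
-77 [0.176, -0.01, 0.057, -0.003, -0.002, 0.0, 1.0]
-76 [0.216, -0.01, 0.058, -0.003, -0.002, 0.0, 1.0]
-74 [0.296, -0.01, 0.058, -0.003, -0.002, 0.0, 1.0]
-73 [0.336, -0.01, 0.058, -0.003, -0.002, 0.0, 1.0]
```

View pics/b10.png

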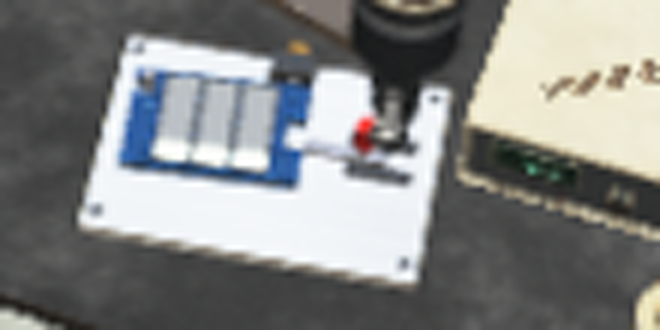

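```bash
python3 -m crank '[[[0.05,-0.005,0.02,0,0,0,1],[0.1,-0.01,0.03,0,0,0,1],[0.15,-0.01,0.03,0,0,0,1],[0.2,-0.01,0.03,0,0,0,1],[0.2,-0.01,0.03,0,0,0,1]]]' >/dev/null; python3 chk.py 5 &&
python3 -m crank '[[[0.02,0,0,0,0,0,1],[0.04,0,0,0,0,0,1],[0.04,0,0,0,0,0,1]]]' >/dev/null && python3 chk.py 5 &&
python3 -m crank '[[[0.02,0,0,0,0,0,1],[0.04,0,0,0,0,0,1],[0.04,0,0,0,0,0,1]]]' >/dev/null && python3 chk.py 5 &&
python3 -m crank '[[[0.02,0,0,0,0,0,1],[0.04,0,0,0,0,0,1],[0.04,0,0,0,0,0,1]]]' >/dev/null && python3 chk.py 5 &&
python3 -m crank '[[[0.02,0,0,0,0,0,1],[0.04,0,0,0,0,0,1],[0.04,0,0,0,0,0,1]]]' >/dev/null && python3 chk.py 5 
python3 -c "
from g import *
st()"
```

```text
t 19.95 [ 543.01 -225.62   36.72] Ft [-1.57 -0.41 -0.97]
t 20.2 [ 542.82 -224.52   36.71] Ft [-2.02 -0.19 -1.03]
t 20.45 [ 542.62 -223.43   36.69] Ft [-1.22  0.59 -1.06]
t 20.7 [ 542.46 -222.37   36.69] Ft [-1.36 -0.74 -0.69]
t 20.95 [ 542.26 -221.3    36.72] Ft [-2.82  0.31 -1.41]
t 20.95 p [ 542.3 -221.3   36.7] yaw 99.5 F [ 0.78 -2.73  1.4 ] w -0.0 q [-0.61  0.12 -0.24  1.21 -0.    0.79]
fix [  9.  -71.8] Ffix [ 0.32 -2.82]
```

```bash
python3 -m crank '[[[0.02,0,0,0,0,0,1],[0.04,0,0,0,0,0,1],[0.04,0,0,0,0,0,1]]]' >/dev/null && python3 chk.py 6 &&
python3 -m crank '[[[0.02,0,0,0,0,0,1],[0.04,0,0,0,0,0,1],[0.04,0,0,0,0,0,1]]]' >/dev/null && python3 chk.py 6 &&
python3 -m crank '[[[0.02,0,0,0,0,0,1],[0.04,0,0,0,0,0,1],[0.04,0,0,0,0,0,1]]]' >/dev/null && python3 chk.py 6 &&
python3 -m crank '[[[0.02,0,0,0,0,0,1],[0.04,0,0,0,0,0,1],[0.04,0,0,0,0,0,1]]]' >/dev/null && python3 chk.py 6 
python3 -c "
from g import *
st()
d=snap('side','side11');c=snap('top','top11');B=cv2.resize(d['frame'][185:240,300:410],None,fx=6,fy=6,interpolation=cv2.INTER_CUBIC)
cv2.imwrite('pics/b11.png',B)"
```

```text
t 21.2 [ 542.07 -220.2    36.69] Ft [-0.95  0.3  -1.78]
t 21.45 [ 541.87 -219.1    36.7 ] Ft [-1.57  0.29 -1.44]
t 21.7 [ 541.81 -218.56   36.79] Ft [-5.58  0.74 -0.49]
t 21.95 [ 541.78 -218.48   36.87] Ft [-7.25  0.34  1.04]
t 21.95 p [ 541.8 -218.5   36.9] yaw 99.5 F [ 1.53 -7.09 -1.04] w -0.0 q [-0.61  0.12 -0.24  1.21 -0.    0.8 ]
fix [  9.  -68.9] Ffix [ 0.34 -7.25]
```

View pics/b11.png

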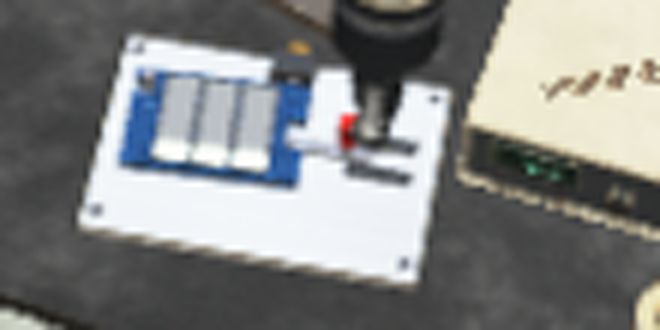

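```bash
python3 -m crank '[[[-0.1,0,0,0,0,0,1],[-0.3,0,0,0,0,0,1],[-0.6,0,0,0,0,0,1],[-0.9,0,-0.5,0,0,0,1],[-0.9,0,-1.6,0,0,0,1],[-0.9,0,-3,0,0,0,1],[-0.9,0,-4.5,0,0,0,1],[-0.9,0,-5.5,0,0,0,1]]]' >/dev/null
python3 -m crank '[[[-1,0.3,0,0,0,0,1],[-2,0.8,0,0,0,0,1],[-3.2,1.5,0,0,0,0,1],[-4.4,2.2,0,0,0,0,1],[-5.6,2.9,0,0,0,0,1],[-6.8,3.6,0,0,0,0,1],[-8,4,0,0,0,0,1],[-9,4,0,0,0,0,1]]]' >/dev/null
python3 -c "
from g import *
st()
d=snap('side','side12');c=snap('top','top12')
A=cv2.resize(c['frame'][155:240,300:410],None,fx=7,fy=7,interpolation=cv2.INTER_CUBIC)
hsv=cv2.cvtColor(A,cv2.COLOR_BGR2HSV)
rd=((hsv[...,0]<10)|(hsv[...,0]>170))&(hsv[...,1]>120)
n,l,s,ce=cv2.connectedComponentsWithStats(rd.astype(np.uint8));print(s[:5],ce[:5])
for k in ce[1:4]:
  w=onz(c,(k[0]+.5)/7-.5+300,(k[1]+.5)/7-.5+155,.055)[:2]*1000; print((r2(-FY)@(w-FO)).round(1))
cv2.imwrite('pics/b12.png',A)"
```

```text
t 23.38 p [ 681.7 -439.6  177.3] yaw 99.6 F [ 0.62 -0.6   0.67] w -0.0 q [-0.73  0.88  0.99  1.68 -0.    0.67]
fix [ 110.6 -310.1] Ffix [ 0.52 -0.69]
[[     0      0    770    595 413426]
 [   757    129     13     12     35]
 [   760    138      4      4      4]
 [   750    145      1      1      1]
 [   339    144    431    451  26569]] [[381.47050016 280.95070702]
 [761.65714286 134.        ]
 [761.5        139.5       ]
 [750.         145.        ]
 [581.18709775 386.22191276]]
[  37.2 -189.1]
[  34.5 -188.5]
[  32.9 -182.5]
```

View pics/b12.png

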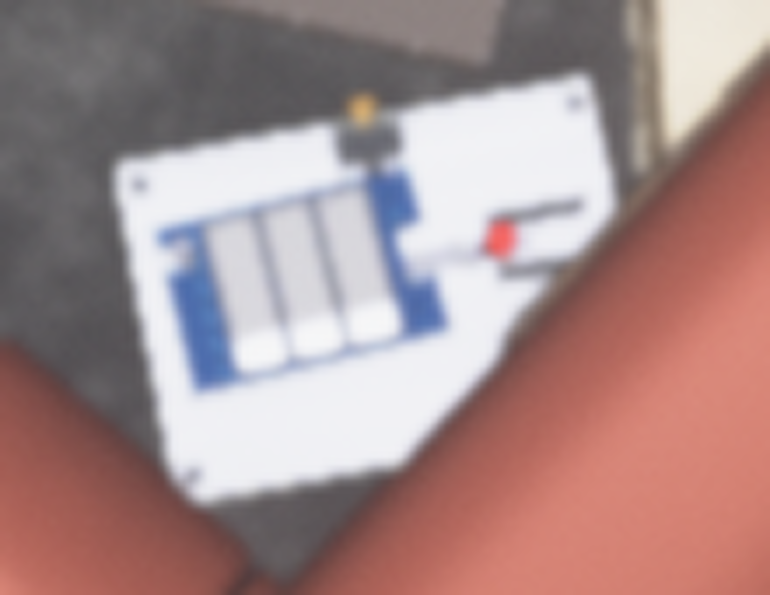

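```bash
python3 -c "
from g import *
c=dict(np.load('pics/top12.npz'))
A=cv2.resize(c['frame'][155:240,300:410],None,fx=7,fy=7,interpolation=cv2.INTER_CUBIC)
hsv=cv2.cvtColor(A,cv2.COLOR_BGR2HSV)
rd=((hsv[...,0]<10)|(hsv[...,0]>170))&(hsv[...,1]>120)
rd[:190]=0;rd[290:]=0;rd[:,:450]=0;rd[:,540:]=0
k=np.argwhere(rd)[:,::-1].mean(0);w=onz(c,(k[0]+.5)/7-.5+300,(k[1]+.5)/7-.5+155,.055)[:2]*1000; print(k,(r2(-FY)@(w-FO)).round(1))
"; python3 prof.py pics/top12.npz 13.2|grep -v front
python3 - <<'E'
import sys; sys.path.insert(0,'.')
import os; os.chdir('.')
from h import *
# bystanders moved?
a=dict(np.load('pics/top0.npz'))['frame'].astype(int); b=dict(np.load('pics/top12.npz'))['frame'].astype(int)
d=np.abs(a-b).max(2); print((d[150:246,150:300]>40).sum(), (d[185:225,430:490]>40).sum())
E
```

```text
[500.26388889 238.43518519] [  9.8 -54.6]
pics/top12.npz cx profile back, y=5,-15,-100:
 y 8 [(4, 171), (6, 146), (8, 142), (10, 149), (12, 179), (14, 205), (16, 224), (18, 234), (20, 239), (22, 240), (24, 239), (26, 238), (28, 237)]
 y -18 [(4, 202), (6, 193), (8, 185), (10, 178), (12, 190), (14, 208), (16, 223), (18, 234), (20, 238), (22, 240), (24, 240), (26, 240), (28, 240)]
 y -60 [(4, 199), (6, 191), (8, 185), (10, 180), (12, 191), (14, 209), (16, 223), (18, 235), (20, 238), (22, 240), (24, 239), (26, 239), (28, 239)]
 y -80 [(4, 206), (6, 198), (8, 186), (10, 182), (12, 189), (14, 204), (16, 222), (18, 229), (20, 234), (22, 233), (24, 231), (26, 229), (28, 227)]
 end x -55 [(0, 80), (2, 78), (4, 81), (6, 86), (8, 106), (10, 133), (12, 173), (14, 205), (16, 226), (18, 236), (20, 239), (22, 239)]
 end x -40 [(0, 80), (2, 78), (4, 80), (6, 85), (8, 107), (10, 134), (12, 173), (14, 204), (16, 227), (18, 235), (20, 238), (22, 238)]
 end x -20 [(0, 80), (2, 79), (4, 79), (6, 89), (8, 104), (10, 140), (12, 176), (14, 209), (16, 229), (18, 237), (20, 238), (22, 238)]
955 987
```

```bash
for i in 7 8 12; do python3 prof.py pics/top$i.npz 13.2|sed -n '1p;3,5p'|cut -c1-150; done; python3 -c "
from h import *
c=dict(np.load('pics/top12.npz'));cv2.imwrite('pics/f12.png',c['frame'])"
```

```text
pics/top7.npz cx profile back, y=5,-15,-100:
 y -18 [(4, 199), (6, 191), (8, 184), (10, 177), (12, 189), (14, 205), (16, 221), (18, 232), (20, 236), (22, 238), (24, 238), (26, 238), (28, 238)]
 y -60 [(4, 196), (6, 188), (8, 182), (10, 176), (12, 185), (14, 201), (16, 217), (18, 231), (20, 235), (22, 238), (24, 238), (26, 238), (28, 237)]
 y -80 [(4, 204), (6, 198), (8, 186), (10, 180), (12, 183), (14, 196), (16, 216), (18, 225), (20, 232), (22, 230), (24, 228), (26, 226), (28, 225)]
pics/top8.npz cx profile back, y=5,-15,-100:
 y -18 [(4, 198), (6, 190), (8, 182), (10, 175), (12, 187), (14, 204), (16, 220), (18, 232), (20, 236), (22, 238), (24, 238), (26, 238), (28, 238)]
 y -60 [(4, 196), (6, 188), (8, 181), (10, 177), (12, 188), (14, 206), (16, 221), (18, 233), (20, 236), (22, 238), (24, 238), (26, 237), (28, 237)]
 y -80 [(4, 202), (6, 195), (8, 183), (10, 179), (12, 186), (14, 201), (16, 219), (18, 227), (20, 232), (22, 231), (24, 229), (26, 227), (28, 225)]
pics/top12.npz cx profile back, y=5,-15,-100:
 y -18 [(4, 202), (6, 193), (8, 185), (10, 178), (12, 190), (14, 208), (16, 223), (18, 234), (20, 238), (22, 240), (24, 240), (26, 240), (28, 240)]
 y -60 [(4, 199), (6, 191), (8, 185), (10, 180), (12, 191), (14, 209), (16, 223), (18, 235), (20, 238), (22, 240), (24, 239), (26, 239), (28, 239)]
 y -80 [(4, 206), (6, 198), (8, 186), (10, 182), (12, 189), (14, 204), (16, 222), (18, 229), (20, 234), (22, 233), (24, 231), (26, 229), (28, 227)]
```

View pics/f12.png

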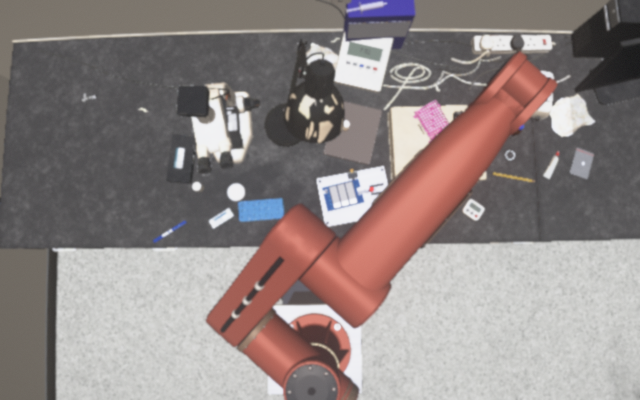

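```bash
python3 -c "
from g import *
st(); print(env.hand_in())"
```

```text
t 23.48 p [ 680.1 -443.   172.3] yaw 99.3 F [-0.26  0.13 -0.74] w 0.0 q [-0.74  0.89  0.99  1.68 -0.    0.67]
fix [ 108.4 -313.2] Ffix [-0.23  0.17]
the job is handed in; nothing more can be done
None
```

The carrier is turned against the stop screw and pressed, and the red-knobbed bolt is all the way in. I handed the job in at 23.5 s of the 64 s allowed.

- **Turning and pressing:** I pushed the carrier's corner with closed fingers along the arc about the peg, then felt for the stop in steps of about 0.3 mm. I pressed at about 9 N at the finger for about a second. The highest reading was 9.7 N. From the lever arms I reckon about 8.5–10 N at the screw, and that is an estimate, not a measurement.
- **Bolt:** I pushed the knob from behind until it met a hard end, where the force rose from about 2 N to 7 N.

**Last checks**
- **Knob position:** the camera puts it at fixture y = -54.6 mm, against -55 mm for fully in.
- **Carrier at the stop:** the carrier is about 3.7° past square to the fixture. It came back about 0.5 mm when I let go, which matches the rubber tip relaxing. It did not move while the bolt went in.
- **Peg notch:** still seated.
- **Bystanders:** the ones I could see in the last top view look unmoved. The arm hid the tape roll, so I did not check it, but the arm's path there was well above it.
- **Robot:** clear of everything, with the tool about 170 mm above the bench.

**One disagreement:** at the bolt's end stop the fingers were about 5 mm farther along than I predicted from the 22 mm finger width. The camera position of the knob and the hard end agree with each other, so I relied on those.

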